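# Fit the retaining ring on a lathe spindle with circlip pliers

## Task

Fit the retaining ring that lies loosely over the nose of the lathe spindle: take the circlip pliers out of the slot in the wooden block, put their two pins into the ring's lug holes and squeeze to spread the ring, no wider than it needs to pass over the seat. Press it down gently against the sprung bearing until the bearing is home, hold it there while you let the ring close fully into its groove, and draw the pins out. Then stand the pliers back upright in their slot, and leave the bowls, the jar and the sanding block where they are.

Things in the scene. Friction and masses are not known exactly. Their poses are not given: they have to be found in the camera images.
- ring_centre (a point): Dark steel retaining ring, 3 mm thick, inner diameter 46 mm closed, lying flat over the spindle's nose on the shoulder. Point: on its axis, half-way up. x points to the gap between the two lugs, z up. It springs shut by itself. It is clear of the 50 mm land all round with its lug holes 36 to 40 mm apart and 25 to 28 mm from the spindle's axis; beyond 46 mm apart it is spoilt.
- ring_left_hole (a point): Centre of the ring's +y lug hole, half-way up: 4.6 mm hole through a flat lug 10 mm square. Closed, the two holes are 18.6 mm apart, 28.5 mm in front (+x) of ring_centre (about the same when spread), beyond the shoulder's edge, so that a hard push on a lug there tips the ring. Closed in the groove they are about 19.5 mm apart.
- ring_right_hole (a point): The same for the -y lug hole. Opening the ring takes about 5 N at each lug to begin, 10 N at 39 mm. It hangs loosely on the pins and can tilt: if its back stays up on the shoulder's edge, move it a little towards its back.
- ring: The ring; origin on its axis at the underside, axes as ring_centre.
- spindle_groove (a point): Point on the axis of the fixed upright steel spindle, half-way up the groove that is free when the bearing is home; z up. The groove is 46.6 mm in diameter at its floor, 4 mm high; the ring's centre belongs within 1.5 mm of this point. Above it: land 50 mm in diameter, from 1.8 to 6.8 mm above the point; flat shoulder at 6.8 mm, nose 33 mm in diameter to 40.2 mm.
- spindle: The spindle in its wooden block (120 x 120 mm) with pulley and bearing; origin on the axis, 89.8 mm below spindle_groove.
- bearing: Ball bearing on the spindle, 90 mm outside, 20 mm high, flat on top, origin at its underside. A wave washer under it lifts it by 2.5 mm, so that it covers more than half of the groove from below: 3 N start it down, 10 N push it home on its stop, its top then level with the groove's lower side. Not held home, it jams the half-closed ring. Pressed with more than 28 N it is spoilt.
- pliers_grip (a point): Straight circlip pliers, about 160 g, standing pins down in a slot. Point: centre line, midway between the handle grips, 137 mm above the ends of the pins; z up along the pliers, y from one handle to the other. Here the grips are 62 mm apart over their outsides at rest, each 11 mm thick and 13 mm wide (x); 69 mm at the handles' top, 22 mm higher.
- pliers: The pliers' hinge pin, 72 mm below pliers_grip. Squeezing the handles (8 N each at first, 20 N with the ring spread) swings the jaws apart: each mm a handle goes in moves its pin out 0.7 to 0.87 mm. Let go, they spring back to rest. A finger guard stands out 4 mm from each handle, its top 23 mm below pliers_grip, 62 mm over both.
- pin_left (a point): The pin on the pliers' +y jaw, half-way down its 3 mm: a round pin, 3 mm thick, below a flat jaw end 5 mm square. The two pins are 11 mm apart at rest. They may go into the ring either way round.
- pin_right (a point): The same for the -y jaw.
- stand_slot (a point): Fixed wooden block, 90 x 140 mm, 72 mm high. Point: centre of its slot's mouth, at the block's top; the slot is 18 mm (x) by 38 mm (y), 58 mm deep. The pliers stand in it on the ends of their pins, their y along the slot's y (either way round), pliers_grip 79 mm above this point.
- bowl_a_mid (a point): Centre of a turned wooden bowl standing upside down, 116 mm across, 74 mm high. Leave it.
- bowl_b_mid (a point): Centre of a second bowl upside down, 104 mm across, 66 mm high. Leave it.
- jar_mid (a point): Centre of a glass jar with a lid, 68 mm across, 88 mm high. Leave it.
- sander_mid (a point): Centre of a cork sanding block, 80 x 42 x 26 mm. Leave it.
Mind the look-alikes: they are no part of the job. There is more than one size of the pliers; the job needs the middle-sized.

How it is judged:
By the outcome, as a careful person would: the job done as asked, in the order asked, and still so for the second after the job is handed in, with the robot touching nothing.
It also fails if it takes over 72 s, if anything falls off the work surface, if the arm or the gripper's body presses on something with over 40 N, if the wrist force passes 120 N, or if a joint passes its speed limit or range.

## Robot

A 7-joint arm with a two-finger parallel gripper is mounted at the origin on the work surface. World frame = base frame: x ahead of the robot, y to its left, z up, the work surface at z = 0. Lengths are in m, angles in rad, forces in N, time in s.
With the tool pointing down it reaches from about 0.4 to 0.925 m from the base axis. Payload 4.1 kg.
Tool frame: the origin (TCP) lies between the finger pads; the fingertips stand manip.tip_extent ahead of it and the grasp point (between the pads) lies 8 mm behind it (manip.tip_extent is the distance from the TCP to the fingertips, in m); z points along the fingers, y is the line along which they close (so a half turn about z gives the same grasp; the last joint's range is limited). The gripper opens to 85 mm and grips with 20 to 120 N. Pads are 22 mm wide; open, the fingers measure 114 mm over their backs; the gripper's body (76 mm by 85 mm) begins 54 mm behind the grasp point. The pads swing forward as they close: fully open they stand 13 mm farther back than shut.
Start: joints at [1.047, 0.398, 0.045, 1.537, -0.019, 1.207, -0.051], TCP at [0.268, -0.592, 0.208] pointing down, gripper open.
Joint ranges: [-2.82, 2.82], [-0.49, 2.23], [-1.37, 1.46], [0, 2.46], [-1.36, 4.5], [0.23, 2], [-2.94, 2.94]. Speed limits (rad/s): [2.57, 2.57, 3.14, 3.14, 3.14, 3.14, 3.14].

## Interface

Orientations are given as a unit quaternion [x, y, z, w].
In Python, from cell import read_state, eyes, manip gives the robot as it stands.
- The arm moves only by the tool jog_arm, never from a script. Its argument "motion" is a list of rows, each a list of 7 numbers: the shift along the tool's x, y, z in units of 0.1 m (1.0 is 0.1 m), then the turn, a rotation vector about the tool's x, y, z in units of 360 degrees (1.0 is 360 degrees), then the closure, from -1 (fully open) to 1 (shut), so that 0 is half open. A call has 1 to 12 rows; each row is the pose to reach, as a shift and turn from the pose commanded when the call began, along the tool's axes at that moment, turning the shorter way round; what a row does not reach only later rows make up. A row lasts 1/12 s, in which the tool goes at most 41.7 mm and 7.16 degrees, less where a joint would pass 70% of its speed; a pose out of reach is approached as far as the arm can. A call with a number of a shift or a turn outside -1 to 1 is refused whole. A call with a gripper value outside its range is refused whole. The fingers move at their own pace and stop on an object; "squeeze" is the grip in N (left out, the last holds). Time passes only in rows, so rows that repeat a pose let the fingers close. It gives the time, the measured TCP pose, the force, the opening and the grip force at its end, in the units of the state.
- read_state(): the state, without advancing time (a new reading comes with each control period).
- eyes.get_image(name): name is "side" or "top" or "wrist"; returns (picture, depth): 384x512x3 uint8, blue, green, red; 384x512 float32, m along the optical axis (not along the pixel's ray), 0 where there is no reading.
- eyes.calibration(name): a dict with "fx", "fy", "cx", "cy" (pixels), "k1" (the pictures are not rectified: a ray, as slopes to the right and down, at radius r is drawn at 1 + k1 r^2 times it, then the intrinsics apply), "cam_to_world" (4x4, takes a point from camera to world coordinates). Camera axes: x right, y up, looking along -z (the intrinsics and any distortion apply to the point x, -y, -z); pixel columns grow to the right and rows downward; lengths in m; the calibration is good to about 2 mm. A picture is of the moment at which its call begins: read the wrist's pose just before it. calibration takes no time and is no camera call; for the wrist camera it gives the pose at the moment of the call.
- manip.hand_in(): hands the job in; it is judged then, once.
Trained networks look in the newest picture that a camera, given by its name, has taken for a name from the list of things; names that differ only in an ending like _2 or _b are one class to them, and where a whole thing is asked for, a point or a joint stands for the part that bears it (a point fixed in the world has none). Each returns a list of dicts, best first, with "p" (0 to 1); they miss things now and then, are a little off and sometimes report something else, mostly with a low value. They report only what shows in the picture. A call takes as long as a camera call. They do not tell look-alikes from the thing itself.
- eyes.trace(camera, name): "pixels" (384x512 bool, what is visible of it) and "location" ([column, row] in pixels, amid what is visible of it).
- eyes.tip_of(camera, name): "location" ([column, row] in pixels: a listed point, or the origin of a listed thing).
The state is a dict: "time": time; "q": joint angles; "qd": joint speeds; "joint_efforts": joint torques, N m; "position": TCP position; "tool_rot": TCP orientation; "ft_force": force on the tool from outside, world axes, zero at the start; "wrist_torque": the same for the moment, N m; "gripper_width": finger opening in m; "grip_force": force on a finger pad.
Only numpy, scipy, OpenCV 4.12 (cv2) and the standard library are available. Lean on these libraries where they do the work, as an engineer would, in place of code of your own. Each camera call takes 0.05 s, during which the arm holds its last target. There are 200 camera calls.

## Working session

There is one attempt and no reset: what is moved stays moved. The work goes in short steps, Python scripts to look and compute and a tool call to move; the robot and the scene stay as the last step left them, time stands still between calls to the robot, and variables do not carry over. Pictures are saved under pics/ and viewed, at most 10 in all, crops included, and the job is handed in when it is done.

Besides the shell and the picture viewer there is one more tool, called as name(argument=value, ...), one argument or row to a line, values as JSON. jog_arm: Moves the arm, as the interface text tells. Shifts and turns lie within -1 to 1; 1 stands for 0.1 m of shift or 360 degrees of turn. Its arguments: {"type":"object","properties":{"motion":{"type":"array","items":{"type":"array","items":{"type":"number","minimum":-1,"maximum":1}}},"squeeze":{"type":"number"}},"required":["motion"]}

```bash
ls; mkdir -p pics
cat > h.py <<'E'
import numpy as np, cv2, json
from cell import read_state, eyes, manip
from scipy.spatial.transform import Rotation as R
def ray(c,uv):
    x=(uv[0]-c["cx"])/c["fx"]; y=(uv[1]-c["cy"])/c["fy"]
    rd=np.hypot(x,y); r=rd
    for _ in range(20): r=rd/(1+c["k1"]*r*r)
    s=r/rd if rd>0 else 1
    return np.array([x*s,-y*s,-1.0])
def at_depth(c,uv,d):
    M=np.array(c["cam_to_world"]); return (M@np.append(ray(c,uv)*d,1))[:3]
def at_z(c,uv,z):
    M=np.array(c["cam_to_world"]); v=M[:3,:3]@ray(c,uv); o=M[:3,3]; return o+v*(z-o[2])/v[2]
def dep(D,uv,k=2):
    u,v=int(round(uv[0])),int(round(uv[1])); p=D[max(v-k,0):v+k+1,max(u-k,0):u+k+1]; p=p[p>0]
    return float(np.median(p)) if p.size else 0
def proj(c,P):
    M=np.linalg.inv(np.array(c["cam_to_world"])); q=M@np.append(P,1); x,y=q[0]/-q[2],-q[1]/-q[2]
    f=1+c["k1"]*(x*x+y*y); return np.array([c["cx"]+c["fx"]*x*f,c["cy"]+c["fy"]*y*f])
def tri(c1,u1,c2,u2):
    A=[];B=[]
    for c,u in((c1,u1),(c2,u2)):
        M=np.array(c["cam_to_world"]); d=M[:3,:3]@ray(c,u); d/=np.linalg.norm(d); P=np.eye(3)-np.outer(d,d); A.append(P);B.append(P@M[:3,3])
    return np.linalg.lstsq(np.vstack(A),np.hstack(B),rcond=None)[0]
E
python3 - <<'E'
from h import *
np.set_printoptions(precision=4,suppress=True)
print(manip.tip_extent, read_state()["position"],read_state()["tool_rot"])
ims=[]
for cam in("top","side"):
    im,D=eyes.get_image(cam); c=eyes.calibration(cam); cv2.imwrite(f"pics/{cam}0.png",im); np.save(f"{cam}0.npy",D)
    for n in("ring_centre","spindle_groove","pliers_grip","pliers","stand_slot","ring_left_hole","ring_right_hole","bowl_a_mid","jar_mid","sander_mid"):
        for r in eyes.tip_of(cam,n)[:4]:
            print(cam,n,round(r["p"],2),np.array(r["location"]),at_depth(c,r["location"],dep(D,r["location"])))
    print(np.array(c["cam_to_world"]),c["fx"],c["k1"])
E
```

```text
pics
0.011 [ 0.2676 -0.5916  0.2074] [ 0.9775  0.2109 -0.0003 -0.0009]
top ring_centre 0.52 [313.2 213.8] [ 0.5174 -0.1496  0.1323]
top spindle_groove 0.97 [311.1 213.8] [ 0.5168 -0.1445  0.1318]
top pliers_grip 0.78 [243.7 226.2] [ 0.4806  0.0198 -0.0005]
top pliers_grip 0.52 [179.2 195. ] [0.5262 0.1983 0.0706]
top pliers_grip 0.5 [169.8 248.9] [ 0.3879  0.2095 -0.0001]
top pliers 0.79 [181.7 206.6] [0.4963 0.1858 0.072 ]
top pliers 0.68 [244.3 236.3] [0.4417 0.0114 0.0918]
top pliers 0.46 [175.7 250.9] [0.3817 0.1845 0.047 ]
top stand_slot 0.89 [178.9 201.8] [0.5045 0.1921 0.0902]
top ring_left_hole 0.46 [305.6 204.1] [ 0.5471 -0.1316  0.0946]
top ring_right_hole 0.38 [308.2 202.2] [ 0.5533 -0.1377  0.0936]
top bowl_a_mid 0.94 [120.5 217.6] [0.4428 0.3404 0.0715]
top sander_mid 0.77 [139.4 165.9] [0.6001 0.3329 0.0244]
[[ 0.1515  0.9644 -0.2169  0.2973]
 [-0.9885  0.1476 -0.0342 -0.0194]
 [-0.0009  0.2195  0.9756  1.2414]
 [ 0.      0.      0.      1.    ]] 456.2102852033137 -0.11848222301247004
side ring_centre 0.54 [278.4 168.3] [ 0.5136 -0.1339  0.114 ]
side ring_centre 0.19 [2
[... 512 characters left out ...]
pliers 0.42 [285.9 284.4] [0.3816 0.1929 0.0512]
side stand_slot 0.74 [241.2 262. ] [0.4954 0.2034 0.107 ]
side stand_slot 0.42 [230.4 344.5] [0.4472 0.384  0.0741]
side ring_left_hole 0.5 [270.2 171.3] [ 0.537  -0.1267  0.1001]
side bowl_a_mid 0.83 [229.8 345.7] [0.4473 0.387  0.0749]
side bowl_a_mid 0.52 [276.8 187.6] [ 0.4781 -0.0096  0.1659]
side jar_mid 0.59 [219.7 205. ] [0.6428 0.0192 0.0589]
side jar_mid 0.44 [269.3 168.9] [ 0.5423 -0.1332  0.1027]
side sander_mid 0.68 [178.9 316.5] [0.6005 0.3525 0.0261]
[[-0.9334  0.2588 -0.2484  0.2852]
 [-0.3585 -0.6973  0.6207  0.6253]
 [-0.0126  0.6684  0.7437  0.8686]
 [ 0.      0.      0.      1.    ]] 361.1217252632839 -0.0025263833770694847
```

View pics/top0.png

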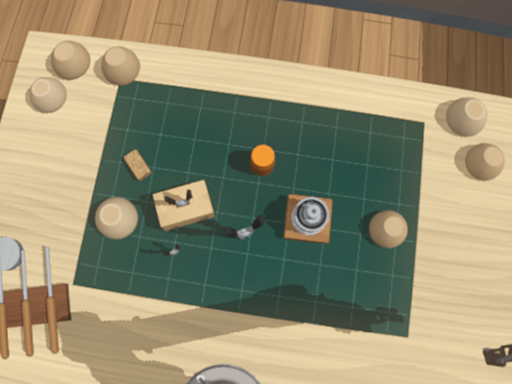

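View pics/side0.png

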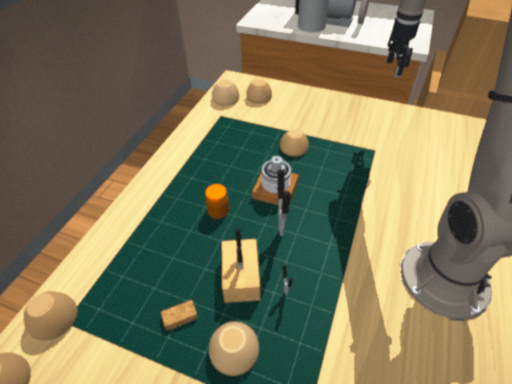

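Top view: wooden block with the pliers in its slot at about (183,205). Other pliers: a bigger pair lying or standing loose at (245,230) and a small pair at (173,250). The pair in the block fits the description, because it is the one in the slot. The spindle is at (312,214), the orange jar at (262,158), and bowls at (117,217) and (388,229). I'll bring the wrist camera over the spindle.

jog_arm(
  motion=[
    [0.3,-0.24,-0.3,0,0,0,-1],
    [0.6,-0.48,-0.5,0,0,0,-1],
    [1,-0.8,-0.8,0,0,0,-1],
    [1,-0.8,-0.8,0,0,0,-1],
  ],
)

```text
time: 1.43
position: [0.329, -0.4752, 0.2909]
tool_rot: [0.977, 0.213, 0.001, 0.001]
ft_force: [-0.2, 0.4, 0.3]
gripper_width: 0.0853
grip_force: 0.0
```

jog_arm(
  motion=[
    [0.4,-0.3,-0.3,0,0,0,-1],
    [0.8,-0.6,-0.5,0,0,0,-1],
    [1,-0.8,-0.6,0,0,0,-1],
  ],
)

```text
time: 1.68
position: [0.3785, -0.3771, 0.3436]
tool_rot: [0.978, 0.21, 0.001, 0.001]
ft_force: [0.7, -0.7, -0.7]
gripper_width: 0.0853
grip_force: 0.0
```

jog_arm(
  motion=[
    [0.4,-0.3,0,0,0,0,-1],
    [0.8,-0.6,0,0,0,0,-1],
    [1,-0.8,0,0,0,0,-1],
  ],
)

```text
time: 1.93
position: [0.4356, -0.2653, 0.3429]
tool_rot: [0.978, 0.211, 0.001, 0.001]
ft_force: [0.0, -0.5, 0.9]
gripper_width: 0.0853
grip_force: 0.0
```

Run:
```python
from h import *
np.set_printoptions(precision=4,suppress=True)
s=read_state(); print(s["time"],s["position"],s["tool_rot"],s["q"])
c=eyes.calibration("wrist"); T=np.eye(4); T[:3,:3]=R.from_quat(s["tool_rot"]).as_matrix(); T[:3,3]=s["position"]
print(np.linalg.inv(T)@np.array(c["cam_to_world"]),c["fx"],c["cx"],c["cy"],c["k1"])
for P in([.517,-.143,.13],[.505,.192,.15]): print(proj(c,np.array(P)))
```

```text
1.9333 [ 0.4356 -0.2653  0.3429] [0.9775 0.2108 0.0007 0.0007] [ 0.6311  0.0738 -0.1798  1.6537  0.0136  1.4133 -0.6964]
[[-0.001   0.9522  0.3054  0.0783]
 [ 1.      0.0011 -0.0002  0.0002]
 [-0.0005  0.3054 -0.9522 -0.1645]
 [ 0.      0.      0.      1.    ]] 315.24375790953803 264.2592989056823 194.29162182507477 -0.026626672949142404
[192.9432  50.1175]
[-131.7157  -84.1828]
```

jog_arm(
  motion=[
    [0.4,-0.2,0,0,0,0,-1],
    [0.75,-0.4,0.2,0,0,0,-1],
    [0.8,-0.4,0.35,0,0,0,-1],
  ],
)

```text
time: 2.18
position: [0.4954, -0.19, 0.3084]
tool_rot: [0.976, 0.216, 0.003, -0.001]
ft_force: [0.8, 0.3, -0.9]
gripper_width: 0.0851
grip_force: 0.0
```

jog_arm(
  motion=[
    [0.4,-0.2,0.2,0,0,0,-1],
    [0.75,-0.4,0.35,0,0,0,-1],
    [0.75,-0.4,0.35,0,0,0,-1],
    [0.75,-0.4,0.35,0,0,0,-1],
  ],
)

```text
time: 2.52
position: [0.5435, -0.1258, 0.2706]
tool_rot: [0.977, 0.214, -0.001, -0.001]
ft_force: [-0.1, 0.2, 0.9]
gripper_width: 0.0853
grip_force: 0.0
```

Run:
```python
from h import *
np.set_printoptions(precision=4,suppress=True)
s=read_state(); print(s["time"],s["position"],s["tool_rot"],s["q"])
c=eyes.calibration("wrist"); im,D=eyes.get_image("wrist"); cv2.imwrite("pics/w1.png",cv2.resize(im,(800,600),interpolation=cv2.INTER_CUBIC)); np.save("w1.npy",D)
import pickle; pickle.dump((c,im),open("w1.pkl","wb"))
Z=dict(ring_centre=.0981,spindle_groove=.0898,ring_left_hole=.0981,ring_right_hole=.0981)
for n in Z:
    for r in eyes.tip_of("wrist",n)[:3]:
        print(n,round(r["p"],2),np.array(r["location"]),at_z(c,r["location"],Z[n]),at_depth(c,r["location"],dep(D,r["location"],1)))
```

```text
2.5167 [ 0.5435 -0.1258  0.2706] [ 0.9767  0.2144 -0.0008 -0.0015] [ 0.4217  0.2049 -0.3177  1.6637  0.0639  1.286  -1.0465]
spindle_groove 0.6 [279.6 190.2] [ 0.5256 -0.1531  0.0898] [ 0.5369 -0.1456  0.1336]
ring_left_hole 0.56 [267.6 168.4] [ 0.5447 -0.129   0.0981] [ 0.5456 -0.1285  0.1023]
ring_right_hole 0.71 [280.2 166.2] [ 0.5527 -0.1404  0.0981] [ 0.552  -0.141   0.0942]
```

View pics/w1.png

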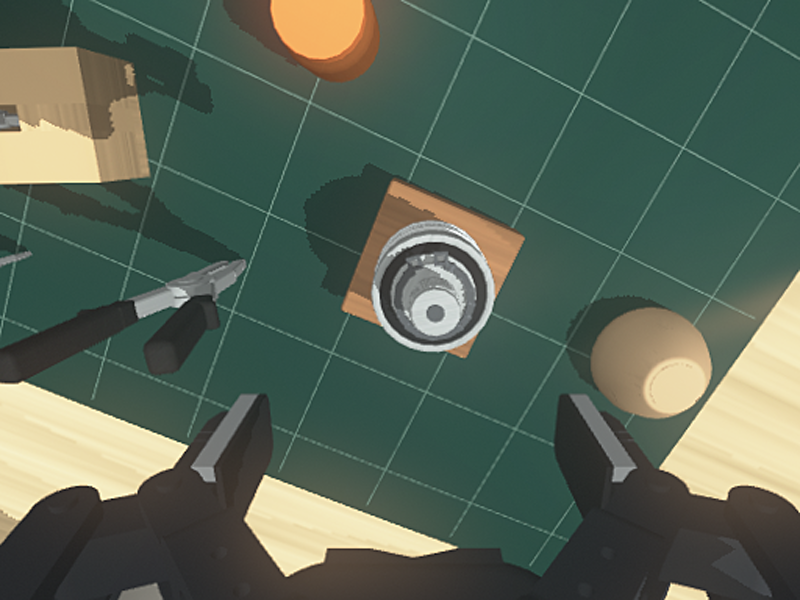

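Wrist view (800x600): bearing and spindle at about (434,287), nose top at (435,312), lugs on the upper side of the ring at about (428,260), so facing the camera. Big loose pliers at (150,310), bowl at (650,370). The ring is too small in this view, so I'll go closer, beside the spindle.

jog_arm(
  motion=[
    [-0.4,0,0,0,0,0,-1],
    [-0.8,0.1,0,0,0,0,-1],
    [-1,0.1,0.2,0,0,0,-1],
    [-1,0.1,0.6,0,0,0,-1],
    [-1,0.1,0.7,0,0,0,-1],
  ],
)

```text
time: 3.18
position: [0.4512, -0.1822, 0.1989]
tool_rot: [0.978, 0.208, -0.003, -0.001]
ft_force: [-1.5, 0.6, -1.7]
gripper_width: 0.0853
grip_force: 0.0
```

jog_arm(
  motion=[
    [-0.1,0,0.3,0,0,0,-1],
    [-0.1,0,0.6,0,0,0,-1],
    [-0.1,0,0.65,0,0,0,-1],
    [-0.1,0,0.65,0,0,0,-1],
  ],
)

```text
time: 3.52
position: [0.4458, -0.1844, 0.1363]
tool_rot: [0.978, 0.211, -0.001, -0.001]
ft_force: [0.4, 0.9, -0.8]
gripper_width: 0.0853
grip_force: 0.0
```

Run:
```python
from h import *
np.set_printoptions(precision=4,suppress=True)
s=read_state(); print(s["time"],s["position"],s["tool_rot"],s["q"])
c=eyes.calibration("wrist"); im,D=eyes.get_image("wrist"); np.save("w2.npy",D)
import pickle; pickle.dump((c,im),open("w2.pkl","wb"))
Z=dict(ring_centre=.0981,spindle_groove=.0898,ring_left_hole=.0981,ring_right_hole=.0981)
for n in Z:
    for r in eyes.tip_of("wrist",n)[:3]:
        print(n,round(r["p"],2),np.array(r["location"]),at_z(c,r["location"],Z[n]),at_depth(c,r["location"],dep(D,r["location"],1)))
p=proj(c,[.52,-.148,.1]).astype(int); print(p)
y0,x0=max(p[1]-90,0),max(p[0]-120,0); print(x0,y0)
cv2.imwrite("pics/w2.png",cv2.resize(im[y0:y0+180,x0:x0+240],None,fx=3.3,fy=3.3,interpolation=cv2.INTER_CUBIC))
```

```text
3.5167 [ 0.4458 -0.1844  0.1363] [ 0.9775  0.2108 -0.0014 -0.0011] [ 0.5355  0.1831 -0.2584  2.0015  0.0558  0.9671 -0.8967]
spindle_groove 0.7 [246.4  27.7] [ 0.5474 -0.1267  0.0898] [ 0.5463 -0.1278  0.0982]
ring_left_hole 0.61 [243.4  29.2] [ 0.5448 -0.1265  0.0981] [ 0.5455 -0.1258  0.0931]
ring_right_hole 0.79 [273.3  22.6] [ 0.5551 -0.1409  0.0981] [ 0.5561 -0.1406  0.0925]
[259  85]
139 0
```

View pics/w2.png

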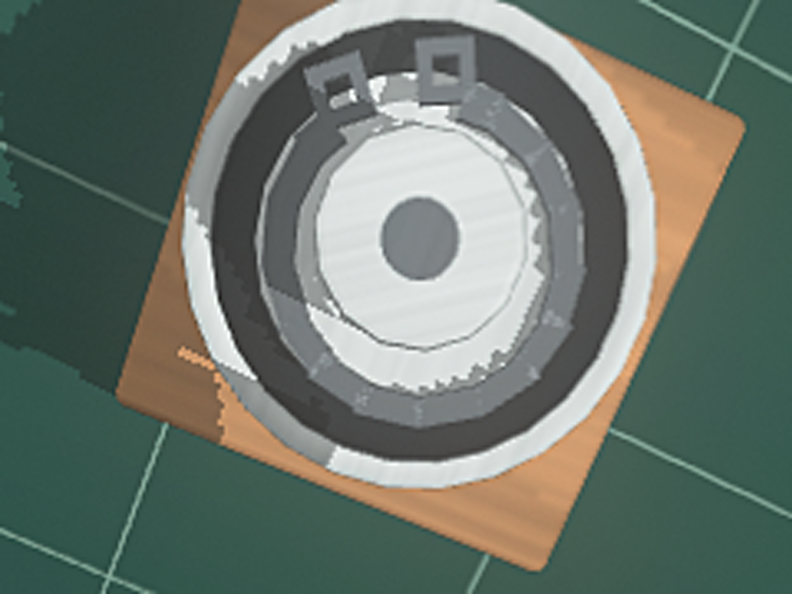

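The crop shows the ring clearly. The lug holes are at full-image pixels (242.9,26.7) and (274.2,20.6), the nose top centre is at (266.3,72.1), and the bearing rim centre is at about (266,76.4).

Run:
```python
from h import *
import pickle
np.set_printoptions(precision=4,suppress=True)
c,im=pickle.load(open("w2.pkl","rb"))
L=at_z(c,(242.9,26.7),.0981);Rr=at_z(c,(274.2,20.6),.0981)
n=at_z(c,(266.3,72.1),.130);b=at_z(c,(266,76.4),.0903)
print(L,Rr,np.linalg.norm(L-Rr),n,b)
m=(L+Rr)/2; d=L-Rr; ax=np.array([d[1],-d[0]])/np.linalg.norm(d[:2]); 
print("gap yaw",np.degrees(np.arctan2(ax[1],ax[0])),"ring c",m[:2]-ax*.0285, "line to nose", np.degrees(np.arctan2(*(m-n)[[1,0]])))
D=np.load("w2.npy")
for uv in [(266,72),(242,20),(274,14),(260,120),(285,125),(266,110)]: print(uv, at_depth(c,uv,dep(D,uv,1)))
# fit nose circle from depth & block from earlier
v,u=np.mgrid[0:384,0:512]
P=np.array([at_depth(c,(a,b_),D[b_,a]) for a in range(180,350,2) for b_ in range(0,170,2) if D[b_,a]>0])
for lo,hi in((.125,.135),(.085,.094),(.095,.102)):
    q=P[(P[:,2]>lo)&(P[:,2]<hi)]; print(lo,len(q),np.median(q[:,2]),(q.max(0)+q.min(0))/2,q.mean(0),np.ptp(q,axis=0))
```

```text
[ 0.5459 -0.1257  0.0981] [ 0.5563 -0.1409  0.0981] 0.01840979767143089 [ 0.5271 -0.149   0.13  ] [ 0.5269 -0.149   0.0903]
gap yaw 34.260888200492225 ring c [ 0.5275 -0.1493] line to nose 33.182843962772736
(266, 72) [ 0.5269 -0.1489  0.1341]
(242, 20) [ 0.5483 -0.1244  0.1024]
(274, 14) [ 0.5584 -0.1397  0.1029]
(260, 120) [ 0.5019 -0.1563  0.103 ]
(285, 125) [ 0.5055 -0.1716  0.1029]
(266, 110) [ 0.5087 -0.1573  0.0996]
0.125 942 0.1328991684130682 [ 0.5268 -0.1488  0.1308] [ 0.5269 -0.1489  0.1325] [0.0341 0.0347 0.0082]
0.085 1967 0.0927405118369784 [ 0.5269 -0.149   0.092 ] [ 0.5285 -0.1472  0.0927] [0.0886 0.0896 0.0039]
0.095 564 0.10003739681051065 [ 0.5306 -0.1502  0.0985] [ 0.5262 -0.1508  0.1002] [0.0759 0.0579 0.007 ]
```

jog_arm(
  motion=[
    [0,0,-0.35,0,0,0,-1],
    [0,-0.2,-0.7,0,0,0,-1],
    [0.2,-0.5,-1,0,0,0,-1],
    [0.4,-0.8,-1,0,0,0,-1],
  ],
)

```text
time: 4.1
position: [0.4537, -0.0974, 0.244]
tool_rot: [0.978, 0.208, 0.005, 0.003]
ft_force: [2.3, 0.6, -0.1]
gripper_width: 0.0854
grip_force: 0.0
```

jog_arm(
  motion=[
    [0.2,-0.35,-0.2,0,0,0,-1],
    [0.4,-0.7,-0.4,0,0,0,-1],
    [0.6,-1,-0.5,0,0,0,-1],
  ],
)

```text
time: 4.35
position: [0.464, 0.0199, 0.2899]
tool_rot: [0.978, 0.21, 0.002, 0.001]
ft_force: [1.0, -0.8, -0.0]
gripper_width: 0.0853
grip_force: 0.0
```

jog_arm(
  motion=[
    [0.2,-0.35,0,0,0,0,-1],
    [0.4,-0.7,0,0,0,0,-1],
    [0.6,-1,0,0,0,0,-1],
    [0.7,-1,0,0,0,0,-1],
  ],
)

```text
time: 4.68
position: [0.4847, 0.1474, 0.2887]
tool_rot: [0.976, 0.217, 0.002, -0.002]
ft_force: [-0.4, 0.4, 0.4]
gripper_width: 0.0854
grip_force: 0.0
```

jog_arm(
  motion=[
    [0.1,-0.37,0,0,0,0,-1],
    [0.1,-0.37,0,0,0,0,-1],
    [0.1,-0.37,0,0,0,0,-1],
  ],
)

```text
time: 4.93
position: [0.4794, 0.1788, 0.2877]
tool_rot: [0.977, 0.213, 0.001, -0.0]
ft_force: [0.9, -0.9, 0.3]
gripper_width: 0.0851
grip_force: 0.0
```

Run:
```python
from h import *
np.set_printoptions(precision=4,suppress=True)
s=read_state(); print(s["time"],s["position"],s["tool_rot"],s["q"])
c=eyes.calibration("wrist"); im,D=eyes.get_image("wrist"); np.save("w3.npy",D)
import pickle; pickle.dump((c,im),open("w3.pkl","wb"))
for n in ("pliers_grip","pliers","stand_slot"):
    for r in eyes.tip_of("wrist",n)[:3]:
        print(n,round(r["p"],2),np.array(r["location"]),at_depth(c,r["location"],dep(D,r["location"],1)))
for r in eyes.trace("wrist","pliers")[:3]: print(r["p"],r["location"],r["pixels"].sum())
cv2.imwrite("pics/w3.png",cv2.resize(im,(800,600),interpolation=cv2.INTER_CUBIC))
```

```text
4.9333 [0.4794 0.1788 0.2877] [ 0.977   0.2133  0.0009 -0.0004] [ 0.1177  0.1237 -0.6124  1.7347  0.0734  1.3043 -1.6512]
pliers_grip 0.84 [222.1 229.9] [0.3389 0.1867 0.0001]
pliers_grip 0.8 [410.2 280.6] [ 0.3832 -0.1328 -0.0003]
pliers_grip 0.6 [269.1 147.1] [0.497  0.1801 0.0706]
pliers 0.97 [374.1 235.2] [0.4577 0.022  0.1043]
pliers 0.78 [226.3 216.5] [0.3838 0.1918 0.0515]
pliers 0.75 [268.  137.1] [0.5096 0.1876 0.0905]
stand_slot 0.61 [269.1 138. ] [0.5091 0.186  0.0895]
stand_slot 0.51 [269.2 131.2] [0.5091 0.1846 0.015 ]
0.81 [272.8, 143.7] 1062
0.71 [410.0, 252.6] 2963
0.67 [223.2, 223.5] 514
```

View pics/w3.png

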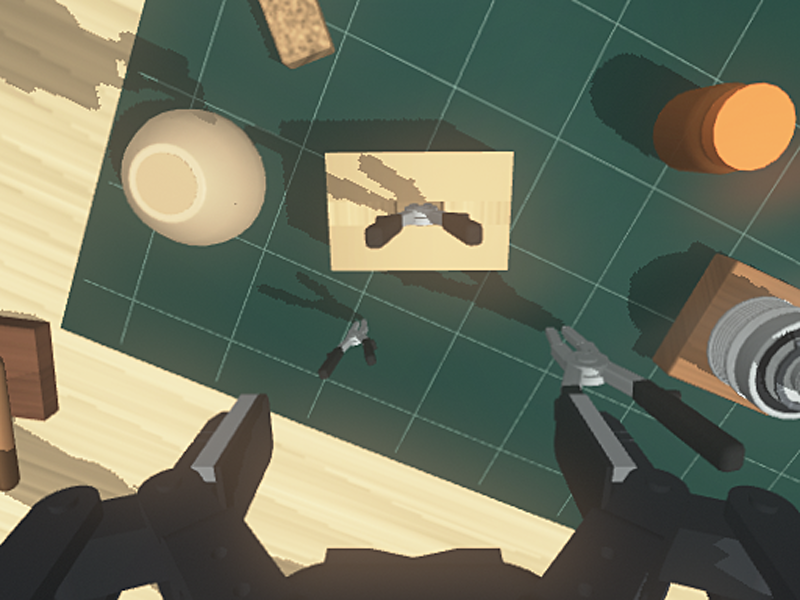

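Wrist view (800x600): wooden block at about (420,210), with the middle-sized pliers upright in its slot, handles at (382,230) and (462,228). Small pliers at (350,345), and large pliers standing at (590,370), right of the block. The pair in the slot is the one meant: it is in the block and it is the middle size. I'll confirm it in a crop with the measurement.

Run:
```python
from h import *
import pickle
np.set_printoptions(precision=4,suppress=True)
c,im=pickle.load(open("w3.pkl","rb")); D=np.load("w3.npy")
def cl(u0,u1,v0,v1): return np.array([at_depth(c,(a,b),D[b,a]) for a in range(u0,u1) for b in range(v0,v1) if D[b,a]>0])
P=cl(225,320,120,165)
for lo,hi in((.105,.13),(.13,.15),(.15,.165),(.165,.19)):
    q=P[(P[:,2]>lo)&(P[:,2]<hi)]
    if len(q)<4: continue
    w=R.from_quat([0.977,0.2133,0,0]).as_matrix()[:2,:2]; t=q[:,:2]@w
    print(lo,len(q),q[:,2].max(),"tool-axes min/max",t.min(0),t.max(0),"mean",q.mean(0))
    # two handles
    k=t[:,1]>np.median([t[:,1].min(),t[:,1].max()]); k=t[:,1]>(t[:,1].min()+t[:,1].max())/2
    a,b=q[k].mean(0),q[~k].mean(0); d=a-b; print(" handles",a,b,"axis-perp yaw",np.degrees(np.arctan2(d[0],-d[1])))
for uv in [(325,153),(515,152),(508,270),(332,270)]: print("corner",at_z(c,np.array(uv)/1.5625,.072+.003))
G=cl(345,480,195,300); print("big",G[:,2].max())
for lo,hi in((.12,.15),(.15,.2),(.2,.24),(.24,.3)):
    q=G[(G[:,2]>lo)&(G[:,2]<hi)]
    if len(q): print(lo,len(q),q.min(0),q.max(0))
crop=im[85:185,215:325]; cv2.imwrite("pics/c3.png",cv2.resize(crop,None,fx=5,fy=5,interpolation=cv2.INTER_CUBIC))
```

```text
0.105 159 0.12982946911129145 tool-axes min/max [0.5342 0.0124] [0.5466 0.0746] mean [0.5111 0.1852 0.119 ]
 handles [0.5183 0.1703 0.119 ] [0.5027 0.2027 0.119 ] axis-perp yaw 25.74498288851907
0.13 159 0.14988528225318454 tool-axes min/max [0.5334 0.0161] [0.5467 0.0732] mean [0.5103 0.1866 0.1403]
 handles [0.5191 0.1683 0.1403] [0.5018 0.2041 0.1403] axis-perp yaw 25.718244561505912
0.15 132 0.16496044358270823 tool-axes min/max [0.5336 0.0136] [0.5468 0.0748] mean [0.512  0.1837 0.1576]
 handles [0.521  0.1657 0.1576] [0.5005 0.2068 0.1577] axis-perp yaw 26.4846014956177
0.165 351 0.17381823278895148 tool-axes min/max [0.5329 0.0101] [0.5469 0.0772] mean [0.5091 0.1857 0.1706]
 handles [0.5215 0.1604 0.1706] [0.4968 0.2105 0.1706] axis-perp yaw 26.313213590718064
corner [0.5199 0.2681 0.075 ]
corner [0.5786 0.1414 0.075 ]
corner [0.4975 0.1044 0.075 ]
corner [0.4399 0.2305 0.075 ]
big 0.36269602335144324
0.12 446 [ 0.4389 -0.0128  0.12  ] [0.4787 0.0525 0.15  ]
0.15 899 [ 0.4276 -0.0214  0.15  ] [0.4825 0.0545 0.1999]
0.2 607 [ 0.4628 -0.03    0.2001] [ 0.4838 -0.0095  0.221 ]
```

View pics/c3.png

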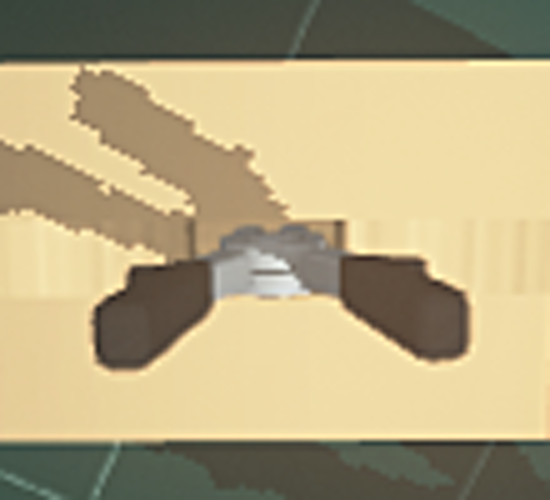

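The crop confirms it: middle-sized pliers, handles 67 mm over the top (69 expected), top at z≈0.173, standing in the slot. Next I'll check where the open fingertips sit in the tool frame, using the depth image.

Run:
```python
from h import *
import pickle
np.set_printoptions(precision=4,suppress=True)
D=np.load("w3.npy"); c,im=pickle.load(open("w3.pkl","rb"))
s=read_state(); T=np.eye(4); T[:3,:3]=R.from_quat([0.977,0.2133,0.0009,-0.0004]).as_matrix(); T[:3,3]=[0.4794,0.1788,0.2877]; Ti=np.linalg.inv(T)
for (u0,u1) in((110,180),(350,420)):
    P=np.array([(Ti@np.append(at_depth(c,(a,b),D[b,a]),1))[:3] for a in range(u0,u1) for b in range(245,320) if 0<D[b,a]<.25])
    print(len(P),P.min(0),P.max(0))
    q=P[P[:,2]>P[:,2].max()-.004]; print(q.min(0),q.max(0))
print(s["position"])
```

```text
3166 [-0.0115 -0.0563 -0.0854] [ 0.0144 -0.0389 -0.0343]
[-0.0094 -0.0431 -0.0383] [ 0.0101 -0.0421 -0.0343]
3211 [-0.0114  0.0393 -0.0852] [ 0.0146  0.057  -0.0349]
[-0.0105  0.0424 -0.0389] [ 0.0104  0.0435 -0.0349]
[0.4801 0.1747 0.2868]
```

Run:
```python
from h import *
np.set_printoptions(precision=4,suppress=True)
c=eyes.calibration("side"); im=cv2.imread("pics/side0.png"); D=np.load("side0.npy")
T=np.eye(4); T[:3,:3]=R.from_quat([0.9775,0.2109,-0.0003,-0.0009]).as_matrix(); T[:3,3]=[0.2676,-0.5916,0.2074]; Ti=np.linalg.inv(T)
for z in(-.06,-.035,-.002): print(z,[proj(c,(T@np.array([0,y,z,1]))[:3]) for y in(-.05,.05)])
P=np.array([(Ti@np.append(at_depth(c,(a,b),D[b,a]),1))[:3] for a in range(375,425) for b in range(30,85) if D[b,a]>0])
q=P[(np.abs(P[:,0])<.03)&(np.abs(P[:,1])<.08)&(np.abs(P[:,2])<.1)]; print(len(q),np.sort(q[:,2])[-12:], q[np.argsort(q[:,2])[-6:]])
# now: live wrist
import time
s=read_state(); print(s["time"],s["position"],s["qd"])
```

```text
-0.06 [array([399.2041,  70.6308]), array([389.6952,  55.7521])]
-0.035 [array([397.0578,  77.7021]), array([387.8051,  62.6644])]
-0.002 [array([394.3251,  86.7046]), array([385.3938,  71.4818])]
265 [-0.0419 -0.0418 -0.0418 -0.0415 -0.0413 -0.0409 -0.0408 -0.0408 -0.0406
 -0.0401 -0.0397 -0.0382] [[-0.0006  0.0434 -0.0408]
 [ 0.0096  0.0443 -0.0408]
 [-0.0076  0.0433 -0.0406]
 [-0.0054 -0.0487 -0.0401]
 [ 0.0007 -0.0475 -0.0397]
 [ 0.0061  0.042  -0.0382]]
5.1833 [0.4801 0.1747 0.2868] [ 0.002   0.0003 -0.0048  0.0016 -0.0019 -0.0012 -0.0018]
```

Run:
```python
from h import *
np.set_printoptions(precision=4,suppress=True)
s=read_state(); c=eyes.calibration("wrist"); im,D=eyes.get_image("wrist")
T=np.eye(4); T[:3,:3]=R.from_quat(s["tool_rot"]).as_matrix(); T[:3,3]=s["position"]; Ti=np.linalg.inv(T)
for uv in [(264,370),(264,360),(264,355),(250,365),(300,365),(220,375),(165,262),(150,280),(160,275),(172,254),(130,300),(100,340),(60,330),(140,310)]:
    d=dep(D,uv,1); print(uv,round(d,4),(Ti@np.append(at_depth(c,uv,d),1))[:3])
# radial scale check of depth on table grid
for uv in[(400,20),(60,250),(330,330)]: print(uv,at_depth(c,uv,dep(D,uv,1)))
```

```text
(264, 370) 0.0795 [ 0.0115  0.     -0.1025]
(264, 360) 0.0837 [ 0.0105  0.     -0.0984]
(264, 355) 0.5679 [-0.3728 -0.0006  0.2872]
(250, 365) 0.0811 [ 0.0114 -0.0036 -0.1008]
(300, 365) 0.0812 [ 0.0112  0.0094 -0.1007]
(220, 375) 0.0786 [ 0.011  -0.011  -0.1035]
(165, 262) 0.1349 [ 0.0094 -0.0425 -0.0449]
(150, 280) 0.1187 [ 0.0112 -0.0431 -0.0614]
(160, 275) 0.1278 [ 0.008  -0.0423 -0.0528]
(172, 254) 0.5036 [-0.1665 -0.1478  0.2859]
(130, 300) 0.1076 [ 0.0108 -0.0461 -0.0731]
(100, 340) 0.0881 [ 0.0122 -0.0464 -0.0932]
(60, 330) 0.094 [ 0.0105 -0.0618 -0.0875]
(140, 310) 0.1097 [ 0.0062 -0.0435 -0.0724]
(400, 20) [ 0.7076  0.0836 -0.0008]
(60, 250) [ 0.1978  0.4099 -0.0015]
(330, 330) [ 0.2379 -0.0613 -0.001 ]
```

The fingertips and body sit about 35 mm farther back than the stated extents, and both cameras agree, so I'll go by what I see and descend in steps.

jog_arm(
  motion=[
    [0.15,0.01,0.1,0,0,-0.001,-1],
    [0.31,0.025,0.3,0,0,-0.002,-1],
    [0.31,0.025,0.6,0,0,-0.002,-1],
    [0.31,0.025,0.9,0,0,-0.002,-1],
    [0.31,0.025,1,0,0,-0.002,-1],
    [0.31,0.025,1,0,0,-0.002,-1],
  ],
)

```text
time: 5.73
position: [0.5071, 0.1848, 0.1838]
tool_rot: [0.976, 0.216, -0.003, 0.0]
ft_force: [-0.6, -0.4, 0.0]
gripper_width: 0.0858
grip_force: 0.0
```

jog_arm(
  motion=[
    [0,0,0.2,0,0,0,-1],
    [0,0,0.4,0,0,0,-1],
    [0,0,0.6,0,0,0,-1],
    [0,0,0.6,0,0,0,-1],
  ],
)

```text
time: 6.07
position: [0.5078, 0.1854, 0.125]
tool_rot: [0.976, 0.217, -0.002, 0.0]
ft_force: [-1.2, -0.4, -0.4]
gripper_width: 0.0854
grip_force: 0.0
```

Run:
```python
from h import *
np.set_printoptions(precision=4,suppress=True)
s=read_state(); print(s["position"],s["tool_rot"],s["ft_force"])
c=eyes.calibration("wrist"); im,D=eyes.get_image("wrist")
T=np.eye(4); T[:3,:3]=R.from_quat(s["tool_rot"]).as_matrix(); T[:3,3]=s["position"]; Ti=np.linalg.inv(T)
cv2.imwrite("pics/w4.png",cv2.resize(im,(800,600),interpolation=cv2.INTER_CUBIC))
P=np.array([(Ti@np.append(at_depth(c,(a,b),D[b,a]),1))[:3] for a in range(110,420) for b in range(150,384) if 0<D[b,a]<.3])
k=(abs(P[:,0])<.02)
h=P[k&(abs(P[:,1])<.038)&(P[:,2]>-.08)&(P[:,2]<.06)]
for z in np.arange(-.06,.06,.01):
    q=h[(h[:,2]>z)&(h[:,2]<z+.01)]
    if len(q)>3: print(round(z,3),len(q),q.min(0),q.max(0))
f=P[k&(abs(P[:,1])>.041)&(abs(P[:,1])<.06)&(P[:,2]<-.02)]; print("tips",np.sort(f[:,2])[-5:])
```

```text
[0.5078 0.1854 0.125 ] [ 0.9762  0.2166 -0.0019  0.0004] [-1.1946 -0.3968 -0.3945]
-0.05 1476 [-0.006  -0.0337 -0.0484] [ 0.0083  0.0344 -0.04  ]
-0.04 726 [-0.006  -0.0323 -0.04  ] [ 0.0083  0.0327 -0.03  ]
-0.03 602 [-0.0054 -0.0308 -0.03  ] [ 0.0082  0.031  -0.02  ]
-0.02 511 [-0.0057 -0.0291 -0.02  ] [ 0.008   0.0298 -0.01  ]
-0.01 512 [-0.0048 -0.0303 -0.01  ] [ 0.0082  0.0313 -0.    ]
0.0 389 [-0.0043 -0.0311  0.    ] [0.0082 0.0317 0.01  ]
0.01 271 [-0.004  -0.0234  0.0101] [0.0071 0.0235 0.02  ]
0.02 324 [-0.0037 -0.0215  0.0201] [0.0059 0.0215 0.03  ]
0.03 568 [-0.0047 -0.0172  0.0301] [0.0069 0.0179 0.04  ]
0.04 209 [ 0.0043 -0.0131  0.0401] [0.0084 0.0152 0.0499]
0.05 3106 [-0.02   -0.0379  0.0504] [0.02   0.038  0.0598]
tips [-0.0348 -0.0346 -0.0346 -0.0345 -0.0344]
```

View pics/w4.png

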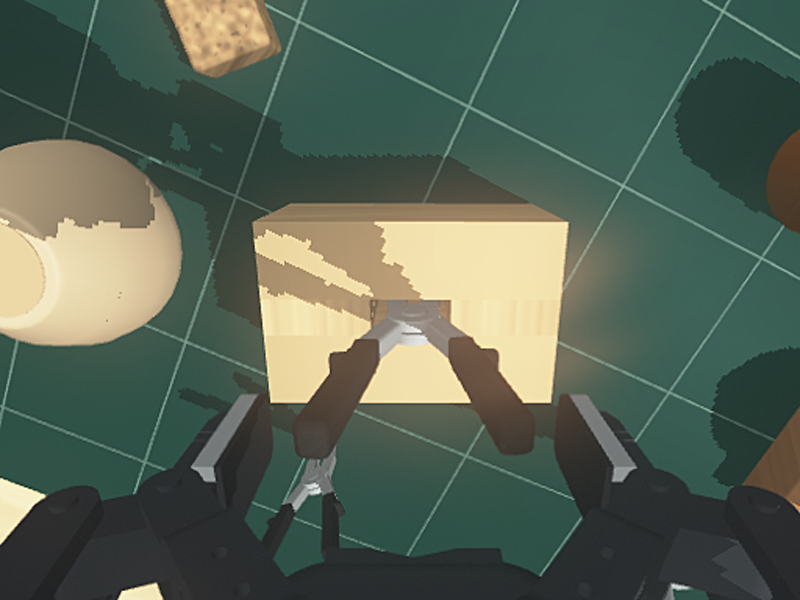

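The picture agrees with the depth: the handles at (315,440) and (515,435) stand centred between the fingers. The fingertips are 13 mm below the handle tops and about 32 mm above the guards. I'll lower 21 mm and begin to close.

jog_arm(
  motion=[
    [-0.01,0,0.1,0,0,0,-1],
    [0.01,0,0.2,0,0,0,-1],
    [0.01,0,0.21,0,0,0,-0.6],
    [0.01,0,0.21,0,0,0,-0.55],
    [0.01,0,0.21,0,0,0,-0.5],
    [0.01,0,0.21,0,0,0,-0.5],
    [0.01,0,0.21,0,0,0,-0.5],
  ],
  squeeze=30,
)

```text
time: 6.7
position: [0.511, 0.1875, 0.1067]
tool_rot: [0.976, 0.217, 0.001, -0.0]
ft_force: [1.3, 0.5, 6.2]
gripper_width: 0.064
grip_force: 7.0
```

jog_arm(
  motion=[
    [0,0,0,0,0,0,-0.45],
    [0,0,-0.01,0,0,0,-0.42],
    [0,0,-0.02,0,0,0,-0.4],
    [0,0,-0.02,0,0,0,-0.4],
  ],
)

```text
time: 7.03
position: [0.5106, 0.1871, 0.1083]
tool_rot: [0.976, 0.217, 0.001, 0.0]
ft_force: [0.6, -1.2, 6.1]
gripper_width: 0.0597
grip_force: 8.1
```

jog_arm(
  motion=[
    [0,0,-0.03,0,0,0,-0.38],
    [0,0,-0.06,0,0,0,-0.36],
    [0,0,-0.15,0,0,0,-0.35],
    [0,0,-0.3,0,0,0,-0.35],
    [0,0,-0.5,0,0,0,-0.35],
    [0,0,-0.7,0,0,0,-0.35],
    [0,0,-0.9,0,0,0,-0.35],
    [0,0,-0.9,0,0,0,-0.35],
    [0,0,-0.9,0,0,0,-0.35],
  ],
)

```text
time: 7.78
position: [0.5103, 0.1874, 0.1983]
tool_rot: [0.976, 0.217, 0.001, -0.0]
ft_force: [0.3, -0.4, -2.0]
gripper_width: 0.0576
grip_force: 7.4
```

```bash
cat > tips.py <<'E'
from h import *
np.set_printoptions(precision=4,suppress=True)
def frame():
    s=read_state(); T=np.eye(4); T[:3,:3]=R.from_quat(s["tool_rot"]).as_matrix(); T[:3,3]=s["position"]; return s,T
def look(name,crop=None,f=3):
    s,T=frame(); c=eyes.calibration("wrist"); im,D=eyes.get_image("wrist"); Ti=np.linalg.inv(T)
    print("t",s["time"],s["position"],s["tool_rot"],"F",np.array(s["ft_force"]),"w",s["gripper_width"],s["grip_force"])
    import pickle; pickle.dump((c,im,D,T),open(name+".pkl","wb"))
    if crop:
        u0,u1,v0,v1=crop; cv2.imwrite(f"pics/{name}.png",cv2.resize(im[v0:v1,u0:u1],None,fx=f,fy=f,interpolation=cv2.INTER_CUBIC))
    return s,T,Ti,c,im,D
E
python3 - <<'E'
from tips import *
s,T,Ti,c,im,D=look("w5",(190,340,110,260),4)
for n in("pliers_grip","pliers","pin_left","pin_right"):
    for r in eyes.tip_of("wrist",n)[:2]:
        d=dep(D,r["location"],1); print(n,round(r["p"],2),r["location"],d,(Ti@np.append(at_depth(c,r["location"],d),1))[:3])
E
```

```text
t 7.7833 [0.5103 0.1874 0.1983] [ 0.9762  0.217   0.001  -0.    ] F [ 0.3422 -0.3974 -2.0253] w 0.05764149233499546 7.413691431283951
pliers 0.96 [392.2, 301.5] 0.11274605989456177 [ 0.007   0.0462 -0.069 ]
pliers 0.85 [263.5, 216.9] 0.19821882247924805 [ 0.0042 -0.0003  0.0199]
pin_left 0.82 [376.7, 259.5] 0.38993868231773376 [-0.1181  0.1398  0.182 ]
pin_left 0.63 [253.1, 187.9] 0.2666182219982147 [ 0.002  -0.0093  0.091 ]
pin_right 0.85 [362.1, 258.7] 0.3989753723144531 [-0.1216  0.1244  0.1904]
pin_right 0.81 [274.8, 188.1] 0.2654959559440613 [0.0022 0.0091 0.0899]
```

View pics/w5.png

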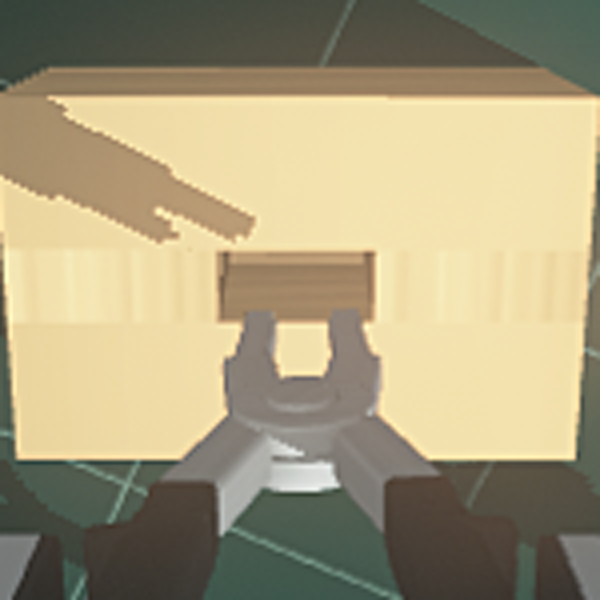

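The crop shows the pliers lifted cleanly, jaw ends at crop (258,315) and (345,315) above the empty slot. Now I'll carry them to the ring, above and clear of the big pliers.

jog_arm(
  motion=[
    [0,0,-0.15,0,0,0,-0.35],
    [0,0.05,-0.35,0,0,0,-0.35],
    [-0.08,0.25,-0.5,0,0,0,-0.35],
    [-0.16,0.5,-0.5,0,0,0,-0.35],
    [-0.25,0.77,-0.5,0,0,0,-0.35],
  ],
)

```text
time: 8.45
position: [0.52, 0.1072, 0.2479]
tool_rot: [0.976, 0.218, 0.001, -0.0]
ft_force: [1.6, -0.5, -1.7]
gripper_width: 0.0578
grip_force: 7.4
```

jog_arm(
  motion=[
    [-0.08,0.25,0,0,0,0,-0.35],
    [-0.16,0.5,0,0,0,0,-0.35],
    [-0.25,0.77,0,0,0,0,-0.35],
  ],
)

```text
time: 8.7
position: [0.5293, 0.0256, 0.2467]
tool_rot: [0.976, 0.217, -0.001, -0.0]
ft_force: [0.7, -0.5, -0.8]
gripper_width: 0.058
grip_force: 7.4
```

jog_arm(
  motion=[
    [-0.08,0.25,0,0,0,0,-0.35],
    [-0.16,0.5,0,0,0,0,-0.35],
    [-0.25,0.77,0,0,0,0,-0.35],
  ],
)

```text
time: 8.95
position: [0.5393, -0.0547, 0.2466]
tool_rot: [0.976, 0.217, -0.001, -0.0]
ft_force: [1.0, 0.0, -2.3]
gripper_width: 0.0583
grip_force: 7.4
```

jog_arm(
  motion=[
    [-0.08,0.25,0,0,0,-0.005,-0.35],
    [-0.16,0.5,0,0,0,-0.015,-0.35],
    [-0.24,0.77,0.1,0,0,-0.025,-0.35],
    [-0.24,0.77,0.3,0,0,-0.025,-0.35],
    [-0.24,0.77,0.35,0,0,-0.025,-0.35],
    [-0.24,0.77,0.35,0,0,-0.025,-0.35],
  ],
)

```text
time: 9.45
position: [0.5487, -0.1332, 0.2099]
tool_rot: [0.956, 0.293, -0.002, -0.002]
ft_force: [-0.7, 0.0, -1.7]
gripper_width: 0.0576
grip_force: 7.4
```

```bash
cat >> tips.py <<'E'
def jaws(c,D,Ti,lo=.06):
    P=np.array([np.r_[(Ti@np.append(at_depth(c,(a,b),D[b,a]),1))[:3],a,b] for a in range(200,330) for b in range(140,260) if .15<D[b,a]<.32])
    k=(abs(P[:,0])<.02)&(abs(P[:,1])<.035)&(P[:,2]>lo)&(P[:,2]<.098); P=P[k]
    for sg in(-1,1):
        q=P[P[:,1]*sg>0]; z=q[:,2].max(); e=q[q[:,2]>z-.006]
        print("jaw",sg,"zmax",z,"x",e[:,0].min(),e[:,0].max(),"y",e[:,1].min(),e[:,1].max(),"px",e[:,3].mean(),e[:,4].min())
E
python3 - <<'E'
from tips import *
s,T,Ti,c,im,D=look("w6",(200,330,120,240),5)
jaws(c,D,Ti)
for n in("pin_left","pin_right","ring_left_hole","ring_right_hole"):
    for r in eyes.tip_of("wrist",n)[:2]: print(n,round(r["p"],2),r["location"],at_z(c,r["location"],.101))
E
```

```text
t 9.45 [ 0.5487 -0.1332  0.2099] [ 0.9561  0.2929 -0.0024 -0.0018] F [-0.6893  0.0384 -1.7488] w 0.057639644840948814 7.417158619500697
jaw -1 zmax 0.09698040172299627 x -0.010834084142810008 -0.0017104031316092505 y -0.011055100199094392 -1.4156022975053695e-05 px 259.5238095238095 192.0
jaw 1 zmax 0.09793250472868148 x -0.010470910295708014 -0.001187175011659214 y 0.0008449715647086409 0.011934364318033908 px 269.3 191.0
pin_left 0.85 [131.7, 158.3] [ 0.5025 -0.0226  0.101 ]
pin_left 0.59 [254.1, 194.1] [ 0.5354 -0.1307  0.101 ]
pin_right 0.8 [117.0, 155.0] [ 0.4978 -0.0104  0.101 ]
pin_right 0.71 [273.6, 195.0] [ 0.5446 -0.1459  0.101 ]
ring_left_hole 0.93 [259.0, 183.4] [ 0.5463 -0.1287  0.101 ]
ring_left_hole 0.68 [264.1, 221.5] [ 0.5181 -0.1533  0.101 ]
ring_right_hole 0.72 [276.1, 182.7] [ 0.5555 -0.1411  0.101 ]
```

View pics/w6.png

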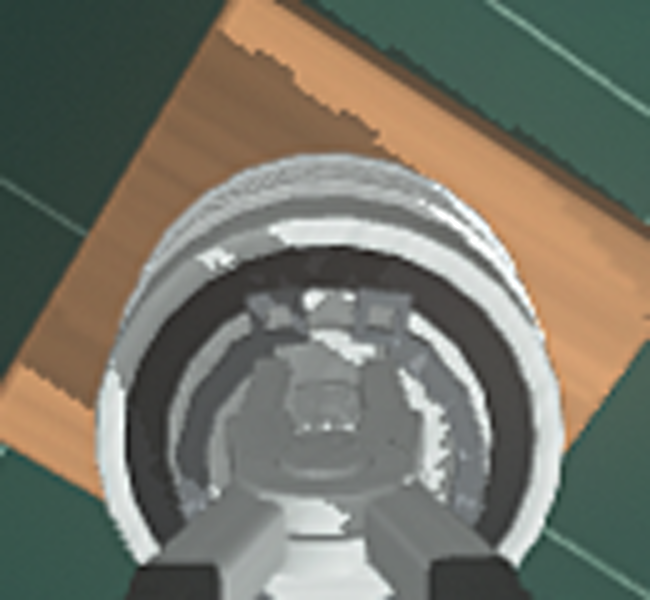

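Run:
```python
from tips import *
import pickle
for f,js in(("w5",[(254.5,190),(276.5,190)]),("w6",[(253,195),(275.5,195)])):
    c,im,D,T=pickle.load(open(f+".pkl","rb")); Ti=np.linalg.inv(T)
    for u in js:
        print(f,u)
        for v in range(int(u[1])-6,int(u[1])+14,2):
            d=D[v,int(round(u[0]))]; print("   ",v,round(float(d),4),(Ti@np.append(at_depth(c,(u[0],v),d),1))[:3])
c,im,D,T=pickle.load(open("w6.pkl","rb")); Ti=np.linalg.inv(T)
for uv in[(255.4,182.6),(276.2,183.4)]:
    P=at_z(c,uv,.1013); print("hole",P,(Ti@np.append(P,1))[:3])
```

```text
w5 (254.5, 190)
    184 0.3269 [-0.0114 -0.0099  0.15  ]
    186 0.3193 [-0.0112 -0.0097  0.1421]
    188 0.2666 [ 0.0019 -0.0081  0.091 ]
    190 0.2569 [ 0.0032 -0.0078  0.0812]
    192 0.253 [ 0.0028 -0.0077  0.0769]
    194 0.249 [ 0.0025 -0.0075  0.0727]
    196 0.2441 [ 0.0025 -0.0074  0.0676]
    198 0.2399 [ 0.0024 -0.0073  0.063 ]
    200 0.2327 [ 0.0032 -0.007   0.0558]
    202 0.2289 [ 0.0031 -0.0069  0.0517]
w5 (276.5, 190)
    184 0.3262 [-0.0112  0.0129  0.1494]
    186 0.3186 [-0.011   0.0126  0.1414]
    188 0.2654 [0.0023 0.0105 0.0899]
    190 0.2569 [0.0032 0.0101 0.0812]
    192 0.2526 [0.0029 0.01   0.0765]
    194 0.2471 [0.003  0.0098 0.0708]
    196 0.2427 [0.0029 0.0096 0.0662]
    198 0.2374 [0.0031 0.0094 0.0607]
    200 0.2323 [0.0033 0.0092 0.0554]
    202 0.2287 [0.0031 0.009  0.0515]
w6 (253, 195)
    189 0.2843 [-0.004  -0.0099  0.1076]
    191 0.2838 [-0.0056 -0.0099  0.1066]
    193 0.2619 [-0.0007 -0.0091  0.0853]
    195 0.2556 [-0.0003 -0.0089  0.0787]
    197 0.2515 [-0.0006 -0.0088  0.0743]
    199 0.2465 [-0.0005 -0.0086  0.0691]
    201 0.2423 [-0.0007 -0.0085  0.0647]
    203 0.2349 [ 0.0004 -0.0082  0.0572]
    205 0.231 [ 0.0003 -0.008   0.053 ]
    207 0.2272 [ 0.0002 -0.0079  0.049 ]
w6 (275.5, 195)
    189 0.2875 [-0.005   0.0105  0.1108]
    191 0.2691 [-0.0013  0.0098  0.0926]
    193 0.2614 [-0.0006  0.0095  0.0847]
    195 0.2546 [-0.0001  0.0093  0.0778]
    197 0.2501 [-0.0002  0.0091  0.073 ]
    199 0.2449 [-0.      0.0089  0.0675]
    201 0.2395 [0.0002 0.0087 0.062 ]
    203 0.2335 [0.0008 0.0085 0.0559]
    205 0.2305 [0.0004 0.0084 0.0526]
    207 0.2252 [0.0008 0.0082 0.0471]
hole [ 0.5452 -0.1256  0.1013] [ 0.0017 -0.0077  0.1086]
hole [ 0.5551 -0.1415  0.1013] [0.001  0.011  0.1085]
```

The crop shows the lug holes at px (255.4,182.6) and (276.2,183.4), with the jaw ends just behind them at (253.2,192) and (275.5,192). The pins are about 18.5 mm apart, which suits the holes. I'll shift and lower to a few millimetres above the ring.

jog_arm(
  motion=[
    [0.02,0.01,0.02,0,0,0,-0.35],
    [0.043,0.015,0.06,0,0,0,-0.35],
    [0.043,0.015,0.11,0,0,0,-0.35],
    [0.043,0.015,0.11,0,0,0,-0.35],
    [0.043,0.015,0.11,0,0,0,-0.35],
  ],
)

```text
time: 10.12
position: [0.5546, -0.1327, 0.2009]
tool_rot: [0.956, 0.293, -0.001, -0.0]
ft_force: [-0.1, 0.5, -1.5]
gripper_width: 0.058
grip_force: 7.4
```

Run:
```python
from tips import *
s,T,Ti,c,im,D=look("w7",(225,305,150,220),8)
for u in(253,254,275,276):
    for v in range(182,200,2):
        d=D[v,u]; print(u,v,(Ti@np.append(at_depth(c,(u,v),d),1))[:3])
```

```text
t 10.1167 [ 0.5546 -0.1327  0.2009] [ 0.9561  0.293  -0.0006 -0.0003] F [-0.0724  0.4523 -1.4508] w 0.05798370061402907 7.4170935759320855
253 182 [ 0.0025 -0.0099  0.1077]
253 184 [ 0.0008 -0.0099  0.1071]
253 186 [ 0.001  -0.0096  0.1002]
253 188 [-0.0004 -0.0096  0.0986]
253 190 [ 0.002  -0.0091  0.0848]
253 192 [ 0.0017 -0.009   0.0802]
253 194 [ 0.0017 -0.0088  0.0749]
253 196 [ 0.0017 -0.0086  0.0698]
253 198 [ 0.0021 -0.0084  0.0636]
254 182 [ 0.0023 -0.009   0.1083]
254 184 [ 0.0002 -0.0091  0.1095]
254 186 [ 0.0012 -0.0087  0.0993]
254 188 [-0.0001 -0.0087  0.0977]
254 190 [ 0.0021 -0.0083  0.0845]
254 192 [ 0.0019 -0.0081  0.0797]
254 194 [ 0.0016 -0.008   0.0752]
254 196 [ 0.0016 -0.0078  0.0701]
254 198 [ 0.0014 -0.0077  0.0657]
275 182 [0.0023 0.0099 0.1084]
275 184 [0.0006 0.0099 0.1078]
275 186 [-0.0015  0.0099  0.1085]
275 188 [0.0012 0.0094 0.0931]
275 190 [0.002  0.0091 0.0849]
275 192 [0.0021 0.0089 0.0789]
275 194 [0.0021 0.0087 0.0738]
275 196 [0.0024 0.0085 0.0678]
275 198 [0.0017 0.0084 0.0647]
276 182 [0.0021 0.0108 0.1091]
276 184 [0.0008 0.0107 0.107 ]
276 186 [-0.0017  0.0108  0.1094]
276 188 [0.0015 0.0102 0.0923]
276 190 [0.0022 0.0099 0.0842]
276 192 [0.002  0.0097 0.0794]
276 194 [0.0022 0.0095 0.0735]
276 196 [0.0027 0.0093 0.0668]
276 198 [0.0024 0.0091 0.0629]
```

View pics/w7.png

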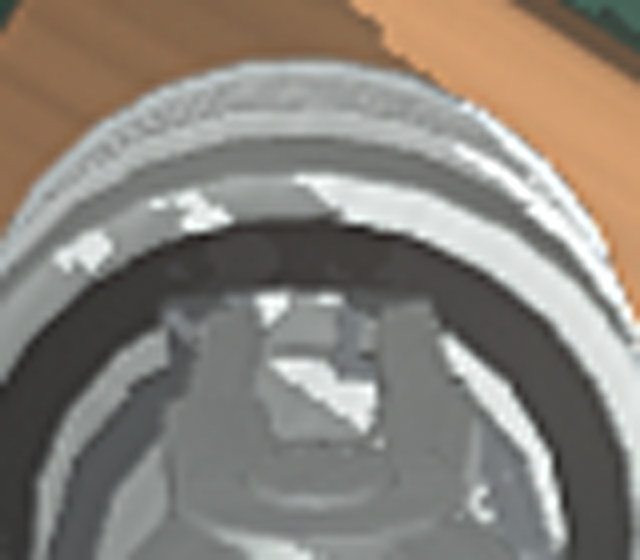

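The crop shows the jaws at x 205–258 and 380–440, and the lugs at about 165–253 and 340–428. So the pins need about 2.3 mm toward −y and 3.4 mm back. I've used my ten pictures and will go on numerically with depth. Correcting now.

jog_arm(
  motion=[
    [-0.02,-0.01,0,0,0,0,-0.35],
    [-0.034,-0.023,0,0,0,0,-0.35],
    [-0.034,-0.023,0,0,0,0,-0.35],
    [-0.034,-0.023,0,0,0,0,-0.35],
    [-0.034,-0.023,0,0,0,0,-0.35],
    [-0.034,-0.023,0,0,0,0,-0.35],
  ],
)

```text
time: 10.67
position: [0.551, -0.1328, 0.2016]
tool_rot: [0.956, 0.293, 0.0, 0.0]
ft_force: [-0.6, -0.1, -2.0]
gripper_width: 0.0578
grip_force: 7.4
```

```bash
cat >> tips.py <<'E'
def meas(c,im,D,T,zr=(.098,.1055),verbose=True):
    Ti=np.linalg.inv(T); zt=T[2,3]
    P=np.array([np.r_[(Ti@np.append(at_depth(c,(a,b),D[b,a]),1))[:3],a,b] for a in range(215,315) for b in range(160,240) if .1<D[b,a]<.35])
    wz=zt-P[:,2]
    out={}
    for sg,nm in((-1,"L"),(1,"R")):
        j=P[(P[:,1]*sg>.002)&(P[:,1]*sg<.03)&(P[:,2]>.072)&(P[:,2]<.088)&(abs(P[:,0])<.008)]
        rows=np.unique(j[:,4]); e=j[j[:,4]<=rows.min()+4]
        # jaw edges per row
        ed=np.array([[j[j[:,4]==r][:,1].min(),j[j[:,4]==r][:,1].max()] for r in rows[:3]])
        out[nm+"jaw"]=(np.median(e[:,0]),ed.mean(0),ed.mean())
        g=P[(wz>zr[0])&(wz<zr[1])&(P[:,1]*sg>-.002)&(P[:,1]*sg<.022)&(P[:,0]>-.012)&(P[:,0]<.008)]
        xs=np.sort(g[:,0]); out[nm+"lug"]=(len(g),xs[-6:] if len(g) else 0, np.percentile(g[:,1],[2,98]) if len(g) else 0)
    if verbose:
        for k,v in out.items(): print(k,*v)
    return P
E
python3 - <<'E'
from tips import *
import pickle
for f in("w6","w7"):
    c,im,D,T=pickle.load(open(f+".pkl","rb")); print(f); meas(c,im,D,T)
print("now"); s,T,Ti,c,im,D=look("w8"); P=meas(c,im,D,T)
# ascii map of world z (mm) around lugs
for v in range(178,200,1):
    print(v," ".join("%3d"%round(1000*(at_depth(c,(u,v),D[v,u])[2])) for u in range(244,286)))
for n in("ring_left_hole","ring_right_hole","pin_left","pin_right"):
    for r in eyes.tip_of("wrist",n)[:2]: print(n,round(r["p"],2),r["location"])
E
```

```text
w6
Ljaw -0.0006757328120906569 [-0.011  -0.0053] -0.008119258155679099
Llug 287 [0.0064 0.0065 0.0065 0.0066 0.0066 0.0067] [-0.02    0.0018]
Rjaw -0.0003248835956045082 [0.0066 0.0123] 0.0094487914960903
Rlug 310 [0.0064 0.0065 0.0065 0.0066 0.0067 0.0068] [-0.0018  0.0209]
w7
Ljaw 0.001743233141014322 [-0.011  -0.0052] -0.008113466081608456
Llug 136 [0.001  0.001  0.0011 0.0012 0.0013 0.0016] [-0.0203  0.0017]
Rjaw 0.002160306166981013 [0.0066 0.0122] 0.00940187067193321
Rlug 105 [0.0008 0.0009 0.0009 0.001  0.0011 0.0013] [-0.0018  0.0155]
now
t 10.6667 [ 0.551  -0.1328  0.2016] [0.9562 0.2928 0.0001 0.0001] F [-0.5975 -0.1099 -1.9929] w 0.05777863081044564 7.416812293231487
Ljaw 0.001415208691728731 [-0.0112 -0.005 ] -0.00811842417815751
Llug 201 [0.0038 0.0038 0.0039 0.0041 0.0041 0.0042] [-0.0203  0.0017]
Rjaw 0.001785319675825181 [0.0071 0.0123] 0.009716919069705066
Rlug 203 [0.0039 0.004  0.004  0.0042 0.0042 0.0043] [-0.0018  0.0202]
178  94  92  93  94  92  92  93  93  94  92  92  93  93  93  93  92  93  93  93  92  93  92  93  94  92  93  93  92  93  93  92  94  92  94  93
[... 3129 characters left out ...]
103 103 102 103 102 132 132 134 133 134 133 133 133 130 121 100  99  99  99 100 100 100 100  99  99  99  99  99 126 132 134 134 135 134 134 136 135 134 104 102 102 102
198 103 102 101 102 103 135 136 136 136 136 135 136 136 132 121 100 101 100 101  99  98 100 100  98  99  99  99  99 126 133 136 138 137 137 138 137 136 137 103 103 103 102
199 103 101 104 104 136 137 138 138 138 139 138 137 137 131 122  99 100 100  99 100 100 101  99  99 100 100 100 100 124 136 139 139 140 139 141 140 139 140 135 101 102 104
ring_left_hole 0.72 [258.9, 187.5]
ring_right_hole 0.78 [272.7, 188.3]
pin_left 0.82 [123.2, 163.3]
pin_left 0.72 [253.6, 192.6]
pin_right 0.96 [273.7, 192.4]
pin_right 0.96 [110.6, 162.1]
```

The depth map resolves it. Holes are centred at columns 253 and 275.2, and pins at about 254.5 and 275.5. Along x they coincide. A −0.8 mm shift in y and slightly more spread, then I'll lower gently.

jog_arm(
  motion=[
    [0,-0.008,0,0,0,0,-0.33],
    [0,-0.008,0.02,0,0,0,-0.33],
    [0,-0.008,0.04,0,0,0,-0.33],
    [0,-0.008,0.05,0,0,0,-0.33],
    [0,-0.008,0.06,0,0,0,-0.33],
    [0,-0.008,0.06,0,0,0,-0.33],
  ],
)

```text
time: 11.42
position: [0.5511, -0.1319, 0.1961]
tool_rot: [0.956, 0.293, 0.001, 0.0]
ft_force: [0.3, 0.6, 2.7]
gripper_width: 0.0569
grip_force: 7.8
```

```bash
cat >> tips.py <<'E'
def zmap(c,D,u0,u1,v0,v1):
    for v in range(v0,v1): print(v," ".join("%3d"%round(1000*(at_depth(c,(u,v),D[v,u])[2])) for u in range(u0,u1)))
E
python3 - <<'E'
from tips import *
s,T,Ti,c,im,D=look("w9"); P=meas(c,im,D,T); zmap(c,D,244,286,182,196)
E
```

```text
t 11.4167 [ 0.5511 -0.1319  0.1961] [0.9561 0.2929 0.0006 0.0002] F [0.3391 0.5523 2.7365] w 0.0568578465180973 7.836008265148848
Ljaw 0.000778822833569337 [-0.0113 -0.006 ] -0.008669745623776334
Llug 184 [0.0031 0.0032 0.0034 0.0034 0.0034 0.0035] [-0.0191  0.0017]
Rjaw 0.00120903776266712 [0.0068 0.0123] 0.009554607216690797
Rlug 199 [0.0034 0.0034 0.0035 0.0037 0.0037 0.0038] [-0.0018  0.0207]
182  93  91  92  94  92  94  92  92  91  93  93  93  92  92  93  93  92 361  92  94  94  93  93  93  94  93  92  92  92  93  92  93  92  92  93  93  92  93  92  93  94  92
183  92  92  91  93  92  92  92  92  92  92  93  92  91  93  92  92  94  93  93  92  93  93  93  93  92  94  93  93  92  93  93  92  91  92  93  93  92  92  93  92  93  93
184  94  92  93  93  94  94  93  93  92  92  93  93  93  92  93  93  93  93  92  93  92  93  92  92  93  92  94  91  93  92  93  92  92  93  92  92  93  92  94  92  92  92
185  93  93  92  93  93  91  93  93 100 101 100 100 101 102 100 101  93  92  93  92  93  93  91  92  92  93  91 102 103 102 103 101 101 100 100  99 100  92  92  92  92  93
186  92  92 
[... 1007 characters left out ...]
  93  93  92
192  94  94  93  94  94 101 112 114 113 114 113 112 114 113 102 102 102  93  92  94  94  94  94  94  93  94 103 103 361 114 115 116 114 114 116 115 102 103  94  94  93  93
193  95  95  94  94  94 103 115 115 115 116 116 117 116 115 102 104 101  98  98  98  99  99  98  98  98  97 103 101 116 116 116 118 118 117 117 118 103 103  94  94  93  93
194  93  93  94  94  92 102 118 118 118 118 120 119 118 116 103 103 102  99 100 100 100  98 100 100 100 361 104 103 117 119 119 121 119 119 121 120 118 103  94  93  93  94
195  94  93  94 101 102 120 121 121 120 121 120 121 121 117 102 103 102 100 100 100  99 100 100  99 101  99 103 101 118 121 122 123 124 123 122 123 121 103 103 102  94  94
```

jog_arm(
  motion=[
    [0,0,-0.01,0,0,0,-0.31],
    [0,0,-0.01,0,0,0,-0.31],
    [0,0,0,0,0,0,-0.31],
    [0,0,0.01,0,0,0,-0.31],
    [0,0,0.01,0,0,0,-0.31],
  ],
)

```text
time: 11.88
position: [0.5509, -0.132, 0.1949]
tool_rot: [0.956, 0.293, 0.0, 0.0]
ft_force: [-0.4, 0.8, 4.7]
gripper_width: 0.0562
grip_force: 7.9
```

Run:
```python
from tips import *
s,T,Ti,c,im,D=look("w10"); P=meas(c,im,D,T); zmap(c,D,246,284,184,194)
```

```text
t 11.8833 [ 0.5509 -0.132   0.1949] [0.9561 0.2929 0.0005 0.0003] F [-0.4129  0.8161  4.7259] w 0.056244646089353235 7.949936420191079
Ljaw 0.0020927691106635837 [-0.0115 -0.0057] -0.008609261259228007
Llug 158 [0.0015 0.002  0.002  0.0021 0.0024 0.0029] [-0.0188  0.0017]
Rjaw 0.0023996436203950755 [0.0069 0.013 ] 0.00995459826097598
Rlug 161 [0.0019 0.0019 0.0019 0.002  0.002  0.0028] [-0.0017  0.0197]
184  93  92  91  93  92  93  92  91  93  93  97  97  97  97  92  93  93  93  92  94  93  91  92  92  93  97  98  96  97  97  92  93  92  91  93  92  92  93
185  93  92  97  97  98  97  97  97  97  97  97  98  96  98 359  92  93  92  93  92  93  94  93  94  92  97  98  97  97  98  97  97  98  97  97  98  92  92
186  92  93  97  99 100  97  97  98  96  98  98  97  98  97  93  94  94  93  94  94  95  93  93  92  93  98  98  97  98  98  98  98  98  98  98  97  93  93
187  93  93  99  99  98  99  97  98  97  98  98  99  99  98  93  94  92  94  94  92  94  94  94  93  98  99  99  98  97  99  98  98  98  99  98  99  92  93
188  93  93 100  99  99 101 102 101 102 102 102  99  98  98  93  94  
[... 166 characters left out ...]
  93  93  94  93  94 100  99  98 109 110 109 109 109 109 109  99  99  92  94
190  93  93  93 100 109 109 111 110 111 111 111 110 100  99  93  93  94  94  93  94  95  95  94  94 101  99 109 110 111 112 112 112 112 111 108  99  93  93
191  95  93  96 100 111 113 113 113 113 113 114 112 100 100 100  94  94  93  94  94  94  94  92  94 100 100 110 114 114 114 114 115 115 116 114 100  95  93
192  94  93  93 101 115 116 116 116 115 116 116 114 101 101 100  94  93  93  94  92  94  93  93  94 101 100 112 117 116 118 118 118 117 117 117 101  94  93
193  95  95  94 117 119 359 119 119 119 118 118 116 102 101 102  95  97  98  97  97  98  98  98  96 102 101 113 119 121 119 119 119 120 121 119 101  93  93
```

The ring's lugs got pressed down at the front, so the pins aren't in the holes. I'll lift off and measure again.

jog_arm(
  motion=[
    [0,0,-0.02,0,0,0,-0.31],
    [0,0,-0.04,0,0,0,-0.31],
    [0,0,-0.05,0,0,0,-0.31],
    [0,0,-0.05,0,0,0,-0.31],
  ],
)

```text
time: 12.27
position: [0.55, -0.1321, 0.199]
tool_rot: [0.956, 0.293, -0.001, -0.0]
ft_force: [-0.1, 0.1, -1.1]
gripper_width: 0.0561
grip_force: 7.5
```

Run:
```python
from tips import *
s,T,Ti,c,im,D=look("w11"); P=meas(c,im,D,T); zmap(c,D,246,284,181,197)
```

```text
t 12.2667 [ 0.55   -0.1321  0.199 ] [ 0.9562  0.2929 -0.0006 -0.0002] F [-0.1406  0.0862 -1.1117] w 0.056052530109600346 7.503925475757569
Ljaw 0.0014562980584919005 [-0.0113 -0.0061] -0.008676387268094748
Llug 188 [0.0041 0.0041 0.0043 0.0043 0.0044 0.0046] [-0.0186  0.0017]
Rjaw 0.0018398798096715407 [0.0069 0.0129] 0.00988782951620972
Rlug 224 [0.0041 0.0042 0.0043 0.0045 0.0045 0.0048] [-0.0018  0.021 ]
181  93  92  93  93  93  92  93  92  93  91  92  93  93  94  92  93  93  92  93  93  92  92  92  93  92  93  92  93  93  92  93  92  92  92  92  94  92  92
182  92  92  93  92 363  93  92  91  93  91  93  93  93  93  93  93  93  92  91  92  92  94  93  93  91  92  93  92  93  93  92  93  93  91  93  93  92  93
183 363  92  93  93  92  93  91  93  99 101 101 101 102 100  92  93  93  93  91  92  93  92  93  93  92 103 101 102 102 100 101 100 100  99  92  93  92  92
184  92  92  92 101 101 101 102 103 103 103 103 102 103 102  92  93  93  94  95  93  94  93  94  93  93 103 103 103 103 103 103 102 103 101 103 101 101  93
185  93  93  93 102 101 104 104 103 103 103 103 101 102 102 102  
[... 1106 characters left out ...]
 100  99  98  99 101 103 102 115 120 119 121 119 119 120 120 118 103 101  93
193  94  94 101 103 121 121 122 121 120 121 120 118 102 103 102 103 100 100  99 100 101  99 101 100 103 103 116 121 122 122 122 121 122 122 121 102 103 103
194 100 103 104 122 123 123 124 123 124 124 123 120 363 102 103 102  98  99 100 100  99 101 100  98 102 103 115 124 124 125 125 125 124 125 124 121 103 102
195 103 103 103 124 126 126 126 127 126 126 125 123 113 100 100  99 101  99 100  99  99 100 100 100  99 100 115 125 127 127 129 127 129 127 127 126 103 102
196 103 103 103 128 128 129 129 128 129 128 127 124 114  99 100  98 101 100 101 100  99 101  99  99 100  99 115 126 128 131 130 129 130 130 131 129 103 104
```

jog_arm(
  motion=[
    [-0.004,0.006,0,0,0,0.004,-0.333],
    [-0.004,0.006,0,0,0,0.004,-0.333],
    [-0.004,0.006,0.01,0,0,0.004,-0.333],
    [-0.004,0.006,0.01,0,0,0.004,-0.333],
    [-0.004,0.006,0.01,0,0,0.004,-0.333],
  ],
)

```text
time: 12.73
position: [0.5504, -0.1328, 0.1983]
tool_rot: [0.96, 0.281, -0.0, -0.0]
ft_force: [0.6, 0.7, -2.1]
gripper_width: 0.057
grip_force: 7.5
```

Run:
```python
from tips import *
s,T,Ti,c,im,D=look("w12"); P=meas(c,im,D,T); zmap(c,D,246,284,182,194)
```

```text
t 12.7333 [ 0.5504 -0.1328  0.1983] [ 0.9597  0.2809 -0.0002 -0.    ] F [ 0.6327  0.6608 -2.0691] w 0.05698921868221536 7.455770024098456
Ljaw 0.0015634446783415745 [-0.011  -0.0055] -0.008275441633794364
Llug 184 [0.0039 0.004  0.004  0.0041 0.0044 0.0045] [-0.0192  0.0018]
Rjaw 0.001932405561724998 [0.0066 0.0126] 0.009605856074288618
Rlug 216 [0.0044 0.0044 0.0044 0.0045 0.0046 0.0046] [-0.0018  0.0209]
182  93  91  93  93  92  92  92  92  92  92  92  93  92  93  93  92  93  93  93  93  92  92  93  93  92  93  92  93  93  93  92  93  93  92  93  91  92  92
183  92  94  93  93  93  93  93  92  92  93  93 101 101  91  92  92  92  94  93  92  93  92  93  93 101 101 101 102 101 100  99 101 100  92  93  93  93  92
184  94  93  92  93 102 100 101 101 103 101 102 102 102  94  94  93  95  94  93  93  92  95  93  94 103 103 102 103 102 102 102 103 103 104 102 102  92  92
185  93  92 103 102 102 102 102 103 103 103 101 103 103  93  95  92  94  93  94  93  95  94  94  95 103 103 103 103 103 102 103 103 102 103 103 102  92  93
186  93  92 102 101 103 104 103 102 103 103 103 103 102 101  92  9
[... 481 characters left out ...]
  94  93  94  94  94 103 104 103 108 107 107 107 109 109 109 103 103  93  95
190  93  94 102 103 102 109 112 112 113 112 112 106 103 102  93  94  93  95  96  94  93  93  93  93 104 103 113 113 113 114 115 113 113 112 103  93  93  94
191  94  95  95 102 112 115 115 115 115 116 115 115 112 102 100  97  97  97  98  97  97  98  97  98 102 103 114 117 117 116 116 116 116 117 103  94  93  94
192  93  95  94 103 117 117 118 119 118 117 119 117 113 101 101  99  98 100  99 100 101 100 100 100 103 102 116 117 120 119 119 120 121 119 118 101 100  94
193  95  94 100 103 119 121 121 122 121 122 120 120 114 103 103  99  99  99 100 100  99  99 100 102 102 103 118 121 122 122 121 120 122 123 122 102 102 102
```

jog_arm(
  motion=[
    [-0.008,-0.004,0,0,0,0,-0.333],
    [-0.008,-0.004,0,0,0,0,-0.333],
    [-0.008,-0.004,0,0,0,0,-0.333],
    [-0.008,-0.004,0.01,0,0,0,-0.333],
    [-0.008,-0.004,0.02,0,0,0,-0.333],
    [-0.008,-0.004,0.03,0,0,0,-0.333],
    [-0.008,-0.004,0.03,0,0,0,-0.333],
  ],
)

```text
time: 13.37
position: [0.5502, -0.1328, 0.1961]
tool_rot: [0.96, 0.281, 0.001, 0.0]
ft_force: [-0.5, 0.8, 2.6]
gripper_width: 0.0567
grip_force: 7.6
```

Run:
```python
from tips import *
s,T,Ti,c,im,D=look("w13"); P=meas(c,im,D,T); zmap(c,D,246,284,182,194)
```

```text
t 13.3667 [ 0.5502 -0.1328  0.1961] [0.9597 0.2809 0.0006 0.0003] F [-0.4543  0.7634  2.6442] w 0.056691115402069496 7.645740474108607
Ljaw 0.0016868715791932276 [-0.0109 -0.0058] -0.008356988354122982
Llug 191 [0.0039 0.0039 0.0041 0.0041 0.0043 0.0047] [-0.0193  0.0017]
Rjaw 0.002008680828145759 [0.0066 0.0126] 0.009606003044631134
Rlug 223 [0.0046 0.0047 0.0048 0.0048 0.0048 0.0048] [-0.0017  0.0208]
182  93  93  92  91  92  92  92  92  93  93  92  92  92  93  94  92  93  92 361  91  93  92  92  92  92  92  93  93  93  93  91  93  92  92  93  91  92  92
183  92  93  94  92  93  93  92  92  92  93  93  93  93  93  91  93  93  93  93  93  93  93  93  93 100 100  98 100  93  91  92  93  93  93  92  92  92  93
184  92  94  92  93  93  91  93 100 100 100 103 100 101  92  93  92  93  95  93  94  93  93  93  92 103 102 103 101 103 102 102 101 100 102 102 101  94  93
185  91  92  99 101 100 102 102 102 102 102 102 102 103  94  93  94  94  94  94  93  94  93  93  93 102 102 102 102 102 102 102 101 102 102 103 102  94  93
186  93 102 102 102 102 102 102 103 101 101 102 102 101 100  93  93  
[... 478 characters left out ...]
  94  94  94  93  94 102 102 102 105 104 105 107 107 106 106 102 101  93  94
190  94  94 102 103 101 111 110 111 110 110 110 108 361 103  93  95  92  94  92  93  94  94  93  94 103 103 110 113 111 111 112 113 112 111 102 103  93  93
191  94  93 101 102 112 113 113 114 113 113 114 113 102 102  94  94  95  96  96  96  96 361  96  96 102 103 113 112 114 115 115 115 115 114 101  94  94  94
192  93  92  94 102 361 117 116 115 116 116 116 115 111 102 100  99  99  99 100  97  97  97  99  98 101 103 115 116 118 117 118 117 117 117 115  94  92  93
193  94  94  94 102 119 119 120 119 118 119 117 117 110 103 103  99 100 100  99 100  99  99  98 101 103 102 116 119 121 120 119 121 120 121 120 102 101  93
```

jog_arm(
  motion=[
    [0,0,-0.02,0,0,0,-0.333],
    [-0.012,-0.008,-0.02,0,0,0,-0.333],
    [-0.012,-0.008,-0.02,0,0,0,-0.333],
    [-0.012,-0.008,-0.02,0,0,0,-0.333],
    [-0.012,-0.008,-0.02,0,0,0,-0.333],
  ],
)

```text
time: 13.83
position: [0.5479, -0.1329, 0.1972]
tool_rot: [0.96, 0.281, -0.0, -0.0]
ft_force: [0.7, 0.3, -1.1]
gripper_width: 0.0572
grip_force: 7.5
```

Run:
```python
from tips import *
s,T,Ti,c,im,D=look("w14"); P=meas(c,im,D,T); zmap(c,D,246,284,182,193)
```

```text
t 13.8333 [ 0.5479 -0.1329  0.1972] [ 0.9598  0.2808 -0.0002 -0.0001] F [ 0.6935  0.2793 -1.1418] w 0.057193687770249635 7.490642436314374
Ljaw 0.0035178238172792198 [-0.0113 -0.0053] -0.008266572173956451
Llug 209 [0.0061 0.0063 0.0063 0.0063 0.0065 0.0065] [-0.0193  0.0017]
Rjaw 0.004002093542921581 [0.0071 0.0123] 0.00970998303614302
Rlug 251 [0.0065 0.0066 0.0066 0.0067 0.0068 0.007 ] [-0.0018  0.0216]
182  92  93  93  93  91 100 100  99 101 102 102 101 103 102 104  93  94  93  94  94  94  93  93  93  94  93 103 104 103 102 103 103 102 103 102 103 104 103
183  92  92  93 102 104 103 103 103 103 103 102 103 102 105 102  93  93  93  93  95  93  94  94  94  94  93 101 103 102 103 103 102 102 102 103 102 101 103
184  94  93  93 103 103 103 104 102 103 103 102 103 103 103 102  92  92  93  94  94  93  93  94  94  93 101 102 102 104 104 103 103 102 102 103 102 103  92
185  93  93  93 102 103 103 105 102 102 103 104 104 102 103 103  93  93  94  94  93  93  94  94  93  94 103 103 103 102  94  94  94  92  95 102 104 104  91
186  94  93  91 102 102 103 103 104 103 104 104  93 103 101 102  9
[... 325 characters left out ...]
  96  95  94  93  93  93 104 112 113 115 114 115 113 113 114 103 103 103  94
189  94  93  93  93 113 115 115 115 114 115 115 114 112 101 103 102  97  96  99  98  98  98  99  97  97 102 114 115 117 116 116 118 116 117 115 101 102  93
190  94  95  93  94 116 117 117 118 117 118 117 117 114 102 103 103  98 100  99  99 100  99 100 100 100 101 114 117 119 119 119 119 120 362 119 103 104 101
191  93  93  94 101 120 120 120 121 120 121 120 119 115 103 103 103 100 362  99 100 100 100  99 101  99 103 117 120 120 122 122 122 121 123 121 103 103 102
192  93  93 102 102 123 124 123 123 122 123 123 121 115 103 103 103  99 100  99 100  98  99 101  99 101 102 116 123 123 124 125 125 125 125 125 102 103 102
```

jog_arm(
  motion=[
    [0,0,-0.01,0,0,0,-0.333],
    [0,0,-0.02,0,0,0,-0.333],
    [0,0,-0.02,0,0,0,-0.333],
    [0,0,-0.02,0,0,0,-0.333],
    [0,0,-0.02,0,0,0,-0.333],
  ],
)

```text
time: 14.3
position: [0.5482, -0.1329, 0.1995]
tool_rot: [0.96, 0.281, -0.0, 0.0]
ft_force: [-0.3, 0.3, -1.1]
gripper_width: 0.0572
grip_force: 7.5
```

Run:
```python
from tips import *
s,T,Ti,c,im,D=look("w15"); P=meas(c,im,D,T); zmap(c,D,246,284,182,193)
# pitch of jaw/handle: front face x vs tool z, for both
v=[]
for u in(254,276):
    v.append([(Ti@np.append(at_depth(c,(u,r),D[r,u]),1))[:3] for r in(190,194,198,202)])
print(np.array(v))
```

```text
t 14.3 [ 0.5482 -0.1329  0.1995] [ 0.9598  0.2809 -0.      0.0001] F [-0.2524  0.3067 -1.0694] w 0.057226998532309135 7.475709314458072
Ljaw 0.0006309195084996388 [-0.0107 -0.0058] -0.008291363203016414
Llug 232 [0.0057 0.0057 0.0058 0.0058 0.0059 0.0063] [-0.0197  0.0017]
Rjaw 0.0010717032273312999 [0.0066 0.0126] 0.00959239623839292
Rlug 288 [0.0062 0.0062 0.0062 0.0064 0.0065 0.0065] [-0.0018  0.0217]
182  92  92  93 100 102 100 103 102 102 102 104 103 103 103 102  93  93  94  94  94  93  94  94  94  94 102 103 104 102 102 102 102 101 103 104 102 103  91
183  92  94  92 103 102 104 102 102 103 104 102 104 103 103 102  93  95  93  93  94  94  92  93  93  93 102 103 103 102 102 103 104 103 103 103 103 103  93
184  93  92  93 104 103 102 102 103 103 103 103 103 105 103 102  93  94  94  94  94  93  93  93  94  95 102 103 103 102 103 101 102 103 103 103 102 103  92
185  92  91  92 103 103 102 103 103 102  94  94  95 102 103 103  93  94  93  92  94  94  92  94  95  93 102 102 104  93  94  93  93  93  93 103 103 102  92
186  91  92  93 103 102 103 103  93  94  93  93  94 102 104 103  93 
[... 551 characters left out ...]
  93
190  94  94  94  94 103 106 108 108 106 107 108 107 102 103 102 102  99 100 101 100 100  99  99  99  99 104 103 110 110 109 108 110 108 109 102 103 102 102
191  93  94  94 101 104 110 113 113 113 113 113 107 103 103 102 102  98 100 100  99 100  99  99 100 100 102 113 115 115 115 115 115 116 113 102 102 103 102
192  93 101 103 103 111 116 116 117 116 117 116 115 102 101 103 104 100 100 100 100 100  99 101 101 100  99 115 117 117 118 118 117 117 118 103 103 103 103
[[[-0.0007 -0.0086  0.0936]
  [ 0.0008 -0.0081  0.0777]
  [ 0.0011 -0.0078  0.0667]
  [ 0.0014 -0.0074  0.0563]]

 [[ 0.      0.0102  0.0914]
  [ 0.001   0.0096  0.0771]
  [ 0.0012  0.0092  0.0664]
  [ 0.0019  0.0088  0.0549]]]
```

Run:
```python
from tips import *
import pickle
c,im,D,T=pickle.load(open("w15.pkl","rb")); Ti=np.linalg.inv(T)
P=[]
for (u0,u1) in((249,262),(270,284)):
    m=[(u,v) for u in range(u0,u1) for v in range(184,190) if at_depth(c,(u,v),D[v,u])[2]<.0975]
    # keep inside of lug: hole pixels bounded both sides
    h=[(u,v) for u,v in m if any(at_depth(c,(k,v),D[v,k])[2]>.0995 for k in range(u-6,u)) and any(at_depth(c,(k,v),D[v,k])[2]>.0995 for k in range(u+1,u+7))]
    uv=np.mean(h,0); P.append((Ti@np.append(at_z(c,uv,.1015),1))[:3]); print(uv,len(h),P[-1])
    top=[(Ti@np.append(at_z(c,(uv[0],r),.103),1))[0] for r in(184.5,189.5)]; print("hole x range if rows 184.5-189.5",top)
```

```text
[255.0455 187.0909] 22 [ 0.0006 -0.0078  0.098 ]
hole x range if rows 184.5-189.5 [np.float64(0.003401015960780518), np.float64(-0.0010984933296498967)]
[276.1429 186.4286] 21 [0.0012 0.0105 0.098 ]
hole x range if rows 184.5-189.5 [np.float64(0.0033805166631197814), np.float64(-0.0011193394285322067)]
```

jog_arm(
  motion=[
    [0.014,0.005,0,0,0,0,-0.333],
    [0.027,0.009,0,0,0,0,-0.333],
    [0.027,0.009,0,0,0,0,-0.333],
    [0.027,0.009,0,0,0,0,-0.333],
    [0.027,0.009,0,0,0,0,-0.333],
  ],
)

```text
time: 14.77
position: [0.5509, -0.1322, 0.1995]
tool_rot: [0.96, 0.281, -0.0, 0.0]
ft_force: [-0.2, -0.3, -1.8]
gripper_width: 0.0572
grip_force: 7.5
```

```bash
cat >> tips.py <<'E'
def lugs(c,D,T,ztop=.103,v0=180,v1=196):
    Ti=np.linalg.inv(T); Z=lambda u,v: at_depth(c,(u,v),D[v,u])[2]
    for (u0,u1) in((244,266),(266,290)):
        cols=[];fr=[]
        for v in range(v0,v1):
            on=[u for u in range(u0,u1) if abs(Z(u,v)-ztop)<.0035]
            if len(on)>=4: cols.append((v,on[0],on[-1]))
        h=[(u,v) for v,a,b in cols[1:8] for u in range(a+2,b-1) if Z(u,v)<ztop-.006]
        jb=[(u,v) for v,a,b in cols for u in range(a,b) if Z(u,v)>ztop+.0028]
        f=(Ti@np.append(at_z(c,((cols[2][1]+cols[2][2])/2,cols[0][0]-.3),ztop),1))[:3]
        print("lug front",f, "hole px",np.mean(h,0) if h else None,len(h),(Ti@np.append(at_z(c,np.mean(h,0),ztop-.0015),1))[:3] if h else "")
        if jb:
            r0=min(v for _,v in jb); q=[u for u,v in jb if v==r0+1]; 
            if q: print("   jaw first row",r0,"cols",min(q),max(q),"z",Z(int(np.mean(q)),r0),(Ti@np.append(at_depth(c,(np.mean(q),r0+1),D[r0+1,int(np.mean(q))]),1))[:3])
E
python3 - <<'E'
from tips import *
s,T,Ti,c,im,D=look("w16"); P=meas(c,im,D,T); lugs(c,D,T); zmap(c,D,246,284,182,193)
E
```

```text
t 14.7667 [ 0.5509 -0.1322  0.1995] [ 0.9597  0.2809 -0.0001  0.    ] F [-0.2017 -0.2797 -1.7956] w 0.05719064026354548 7.458102225791663
Ljaw 0.0006154308790535246 [-0.0108 -0.0058] -0.00829333226977307
Llug 171 [0.0029 0.0029 0.0031 0.0032 0.0033 0.0035] [-0.0184  0.0017]
Rjaw 0.0010228261258977134 [0.0066 0.0126] 0.009590731946452555
Rlug 207 [0.0034 0.0035 0.0035 0.0036 0.0037 0.0037] [-0.0018  0.021 ]
lug front [ 0.0032 -0.0091  0.0964] hole px [255.25  189.125] 8 [-0.0012 -0.0076  0.0979]
lug front [0.0041 0.0099 0.0964] hole px [275.  188.5] 10 [-0.0007  0.0095  0.098 ]
182  92  92  93  92  93  92  94  93  92  93  92  93  92  92  94  92  92  93  93  92  92  92  92  93  91  92 364  93  92  93  92  92  93  92  93  93  92  92
183  92  93  92  92  93  92  93  93  93  92  93  93  94  93  93  92  93  92  93  92  92  91  94  93  93  93  93  92  93  92  93  93  92  94  92  93  92  92
184  94  93  93  93  92  93  93  93  93  99  99 101 102  94  93  93  94  94  94  93  93  94  93  93 101 102 103 102 102 102 101 101 100 100 101 100  92  93
185  93  93 100 100 100 100 101 101 104 102 103 
[... 499 characters left out ...]
  94  94  94  93  94 103 103 104  94  95  93  93  94  99 103 104 102  93  94
189  92  92 102 104 102 103  94  94  93  94  94 102 103 103  93  94  94  94  94  94  94  95  94  93 100 103 102  93  94  93  94  93 105 102 103 103  94  92
190  94  94  93 102 103 106 108 106 107 108 107 106 103 102  94  93  92  94  93  93  93  92  93  94 103 102 103 108 110 110 110 109 109 109 102 102  92  92
191  93  93  93 103 102 110 113 113 114 114 112 107 102 102 101  93  95  96  98  97  96  97  96  96 103 104 113 114 114 116 115 116 114 113 364 103  93  94
192  94  93  93 103 111 115 117 117 115 117 116 116 103 103 103  97  98 100 100  99  98 100  98 100 104 102 115 117 118 118 118 118 116 117 103  94  94  94
```

jog_arm(
  motion=[
    [0,0,0.01,0,0,0,-0.333],
    [0,0,0.02,0,0,0,-0.333],
    [0,0,0.03,0,0,0,-0.333],
    [0,0,0.04,0,0,0,-0.333],
    [0,0,0.045,0,0,0,-0.333],
    [0,0,0.045,0,0,0,-0.333],
  ],
)

```text
time: 15.32
position: [0.5516, -0.132, 0.1958]
tool_rot: [0.96, 0.281, 0.001, 0.0]
ft_force: [0.8, 0.5, 3.7]
gripper_width: 0.0571
grip_force: 8.0
```

Run:
```python
from tips import *
s,T,Ti,c,im,D=look("w17"); P=meas(c,im,D,T); zmap(c,D,246,284,182,194)
```

```text
t 15.3167 [ 0.5516 -0.132   0.1958] [0.9597 0.2809 0.0008 0.0003] F [0.7519 0.5278 3.6993] w 0.057073172783800676 7.955686042550951
Ljaw 0.0005459163135268508 [-0.0116 -0.0058] -0.008677672257176935
Llug 159 [0.0021 0.0023 0.0024 0.0025 0.0026 0.003 ] [-0.0182  0.0017]
Rjaw 0.0009746612584929926 [0.0068 0.0123] 0.009542064416483753
Rlug 186 [0.0029 0.0029 0.0029 0.0031 0.0031 0.0031] [-0.0018  0.0206]
182  92  92  91  94  93  92  91  93  93  93  92  93  93  92  93  93  93  92  92  92  93  92  93  92  93  93  92  93  93  92  92  93  93  91  93  92  93  92
183  92  93  93  91  93  93  94  94  93  93  92  93  93  92  93  92  93  92  92  93  92  93  93  93  93  92  93  93  93  93  93  94  93  92  93  93  93  92
184  93  93  93  93  93  92  92  93  92  93  93  93  93  93  92  92  92  93  92  93  92  94  92  92  92  93  92  93  94  92  93  94  92  93  93  91  93  93
185  93  94  92  93  92  92  94  93  93  92  94  93  91  93  93  92  93  93  92  93  93  92  92  93 100 100 100  99  98  92  92  93  92  93  90  94  92  93
186  94  93  93  93  93  93  91 100  99 100 101 102 101  94  93  94  92
[... 476 characters left out ...]
  94  94  95  95  93 100 102 101  95  94  92  93  93 102 102 102 102  93  93
190  92  92 102 102 102 104 102 102 102 103 104 101 101 102  93  94  94  94  94  94  95  93  92  95 102 102 102 104 105 104 105 104 105 101 101 101  92  93
191  93  95 102 101 103 105 106 107 106 107 107 103 101 102  93  93  93  94  93  93  94  95  95  93 101 102 101 111 110 111 111 111 111 110 101  94  94  93
192  93  93 101 102 110 112 112 112 112 112 111 111 103 102  93  94  93  93  94  94  93  93  94  94 103 102 113 113 114 113 114 114 114 113 102  93  94  95
193  94  93 103 102 114 115 115 115 115 115 115 114 102 102  94  96  96  97  97  96  95  95  96  95 102 102 115 115 116 117 116 116 115 117 102  93  94  94
```

Run:
```python
from tips import *
import pickle
c,im,D,T=pickle.load(open("w5.pkl","rb")); Ti=np.linalg.inv(T)
for v in range(183,200): print(v," ".join("%3d"%min(999,round(1000*(Ti@np.append(at_depth(c,(u,v),D[v,u]),1))[2])) for u in range(244,290)))
g=cv2.cvtColor(im,cv2.COLOR_BGR2GRAY)
for v in range(184,196): print(v," ".join("%3d"%g[v,u] for u in range(244,290)))
c,im,D,T=pickle.load(open("w16.pkl","rb")); g=cv2.cvtColor(im,cv2.COLOR_BGR2GRAY); print("w16")
for v in range(183,196): print(v," ".join("%3d"%g[v,u] for u in range(244,290)))
```

```text
183 129 144 153 155 154 154 155 154 153 153 152 152 154 154 154 152 153 154 152 153 153 153 153 154 152 154 153 154 154 154 154 154 155 153 153 154 155 155 151 134 128 127 127 128 128 128
184 129 144 150 149 150 151 150 149 150 150 150 148 149 149 149 152 151 149 148 150 150 148 150 149 150 150 150 149 150 150 150 151 149 148 150 148 149 149 151 134 127 128 128 126 126 128
185 129 143 145 146 146 146 145 145 145 146 146 145 146 145 146 145 146 146 146 146 146 145 145 145 147 146 146 145 146 145 146 146 146 145 146 146 147 147 145 132 127 127 127 127 127 127
186 128 142 143 142 142 143 142 142 143 141 142 143 142 142 142 142 143 143 141 142 142 142 141 142 142 142 142 143 143 141 142 143 141 142 142 142 142 143 141 133 127 127 126 126 127 128
187 128 138 137 139 139 140 138 138 138 137 139 137 140 138 139 138 139 138 137 138 138 138 139 139 139 139 138 139 139 138  93  92  93  93  93  93 139 139 140 132 127 127 127 128 127 128
188 128 134 136 134 135 135 133 136  91  93  91  91  92  93 135 135 135 136 135 135 136 135 136 135 135 136 135 136 134  91  90  91  90  91  89  89 135 134 135 
[... 6100 characters left out ...]
 116 115 125 112 110 136 176 188 182 176 158 154 145 134  87 100 123 124 122 121 122 122 120 118 129 126 160 227 225 231 233 221 137  78
193 150 152 152 148 135  85 116 122 120 119 119 118 114 115 118  82 115 173 234 233 227 226 226 226 226 186 116 119 115 124 123 122 122 122 121 118 112  92  75 102 156 226 231 232 229 152
194 152 149 141  94  67  90 123 121 119 120 119 119 114 117 124  77  90 125 162 218 217 223 218 219 213 147 123 125 107 124 123 122 121 121 122 120 124 135 117  90  73 133 226 228 229 230
195 137 100 100  76  84 102 123 120 119 120 120 118 114 125 129  98 113 131 141 132 152 216 220 220 219 193 190 178 100 123 122 122 121 122 122 119 120 138 124 124 114  91 147 232 225 227
```

jog_arm(
  motion=[
    [0,0,-0.003,0,0,0,-0.31],
    [0,0,-0.006,0,0,0,-0.28],
    [0,0,-0.01,0,0,0,-0.25],
    [0,0,-0.01,0,0,0,-0.25],
    [0,0,-0.01,0,0,0,-0.25],
  ],
)

```text
time: 15.78
position: [0.5509, -0.1322, 0.196]
tool_rot: [0.96, 0.281, 0.0, 0.0]
ft_force: [-1.0, -0.8, 2.7]
gripper_width: 0.0536
grip_force: 8.6
```

Run:
```python
from tips import *
s,T,Ti,c,im,D=look("w18"); P=meas(c,im,D,T); zmap(c,D,243,287,182,194)
```

```text
t 15.7833 [ 0.5509 -0.1322  0.196 ] [0.9598 0.2808 0.     0.0001] F [-0.9737 -0.8027  2.6792] w 0.053554096931569865 8.586575179360807
Ljaw 0.002236172960769056 [-0.0122 -0.0069] -0.00953866530299429
Llug 168 [0.0029 0.003  0.003  0.003  0.0037 0.0041] [-0.019   0.0017]
Rjaw 0.0026886088533904506 [0.0074 0.0134] 0.010421839945775105
Rlug 198 [0.0036 0.0037 0.0038 0.0038 0.0038 0.0041] [-0.0018  0.0207]
182  93  92  92  92  93  91  93  93  92  93  93  92  92  92  93  92  92  93  93  93  93  92  94  93  92  92  92  92  92  93  93  92  93  93  92  94  92  93  93  92  93  92  93  92
183  91  93  94  92  92  92  91  91  93  92  92  92  92  93  93  93  94  92  92  92  92  93  94  93  91  93  92  92  92  92  92  92  93  93  92  92  93  92  93  93  93  91  94  92
184  93  93  94  92  92  92  94  93  92  93  92  92  93  92  99 100  92  94  93  92  93  92  93  93  93  91  93  98  98  99  98 100  99  98  99  98  99  99  99  91  92  90  93  93
185  93  93  93 361  92  92  93  92  99 100  99  99 100  99  99  99  93  91  93  93  94  95  92  93  92  94  92 100  99 100  98  99 100  99  99  99  99  9
[... 765 characters left out ...]
  93  93 112 111 112 112 112 113 113 111  99 100 101  93  93  93  94  94  93  94  93  93  94 101 101  99 112 114 114 114 113 112 114 112 100  95  93  93  92  94
191  92  93  93  93  93  93 113 115 115 114 114 116 115 113 100 101 101  94  93  94  94  94  94  94  93  93  94 101 101 100 115 117 117 116 116 117 117 116 113  94  94  94  93  91
192  92  94  93  94  93  93 119 117 117 118 117 118 117 115 101 102 101 102  95  95  96  97  96  95  96  95  96 100 101 102 115 118 120 120 119 119 119 119 118  92  93  93  92  95
193  93  93  93  94  94 119 120 120 120 120 121 122 120 118 103 101 102 102  99  97  99 100 100  99  99  98  98 101 102 102 118 123 122 121 122 121 122 122 121  94  93  93  93  94
```

Pins were riding on the lugs, about 0.8 mm too far in +y compared with the one time they caught. I'll lift, set the spread back, shift −0.8 mm and lower again.

jog_arm(
  motion=[
    [0,0,-0.03,0,0,0,-0.3],
    [0,-0.004,-0.035,0,0,0,-0.333],
    [0,-0.008,-0.035,0,0,0,-0.333],
    [0,-0.008,-0.035,0,0,0,-0.333],
    [0,-0.008,-0.035,0,0,0,-0.333],
  ],
)

```text
time: 16.25
position: [0.5501, -0.1316, 0.199]
tool_rot: [0.96, 0.281, -0.0, -0.0]
ft_force: [-0.3, 0.2, -2.2]
gripper_width: 0.057
grip_force: 7.5
```

Run:
```python
from tips import *
s,T,Ti,c,im,D=look("w19"); P=meas(c,im,D,T); zmap(c,D,246,284,182,194)
```

```text
t 16.25 [ 0.5501 -0.1316  0.199 ] [ 0.9598  0.2808 -0.0004 -0.0001] F [-0.284   0.1913 -2.2318] w 0.05704186184386507 7.459239545278251
Ljaw 0.0010809597948763239 [-0.0113 -0.0053] -0.008287140475119007
Llug 164 [0.0032 0.0033 0.0034 0.0035 0.0036 0.0038] [-0.0173  0.0017]
Rjaw 0.0014651660411106882 [0.0074 0.0124] 0.009900441497720883
Rlug 225 [0.0043 0.0043 0.0043 0.0043 0.0043 0.0044] [-0.0018  0.0213]
182  93 364  93  93  92  92  92  93  92  92  92  93  93  93  92  94  93  93  92  93  92  91  93  92  92  93  92  93  92 364  92  93  93  93  92  92  94  93
183  93  94  92  93  92  91  92  93  92  92  92  92  93  92  93  95  91  91  92  92  92  92  92  93  94  92 101 101 101 101 100 101 101 101 100  99  99  93
184  92  92  93  93  93  92  93  93  93  99 102 101 102 101 100  94  93  93  94  94  94  93  94  94  94 101 103 102 102 102 102 103 102 102 102 102 103  93
185  94  93  93  93  99 101 101 102 103 104 103 102 102 103 103  94  92  94  95  94  94  93  94  94  93 102 103 102 104 102 103 103 104 103 104 103 102  93
186  93  93  94 103 103 104 102 102 102 104 102 103 103 103 101  92
[... 480 characters left out ...]
  94  94  93  92  94  95 103 104 105 108 107 107 108 106 364 102 103 103  94
190  94  93  94  95 103 108 108 108 108 109 108 107 102 103 103 103  93  94  95  94  93  93  94  93  95 104 102 109 110 111 113 112 113 109 102 104 102  93
191  94  93  95  95 103 113 115 113 114 115 114 115  94 102 104 102  97  96  97  97  98  97  97  96  97 102 114 114 115 115 115 116 116 115 364 104 102  94
192  94  93  94  92 115 116 117 117 117 117 118 117 113 102 103 102 100  99 100 100  99  99  99  99 100 102 115 118 118 118 118 118 118 117 115 102 102 101
193  93  94  94  95 119 119 119 120 120 121 120 120 115 103 103 104 100  99  99 100  99  99 100 101  98 103 117 120 121 120 121 121 122 120 121 103 103 102
```

jog_arm(
  motion=[
    [0,0.002,0.01,0,0,0,-0.333],
    [0,0.002,0.02,0,0,0,-0.333],
    [0,0.002,0.025,0,0,0,-0.333],
    [0,0.002,0.03,0,0,0,-0.333],
    [0,0.002,0.03,0,0,0,-0.333],
  ],
)

```text
time: 16.72
position: [0.5508, -0.1316, 0.1966]
tool_rot: [0.96, 0.281, 0.0, 0.0]
ft_force: [-0.2, 0.1, -0.3]
gripper_width: 0.0569
grip_force: 7.5
```

Run:
```python
from tips import *
s,T,Ti,c,im,D=look("w20"); P=meas(c,im,D,T); zmap(c,D,246,284,182,194)
```

```text
t 16.7167 [ 0.5508 -0.1316  0.1966] [0.9597 0.2809 0.0002 0.0001] F [-0.2221  0.1219 -0.3491] w 0.05689476174133187 7.527332184836268
Ljaw 0.0009727236869777889 [-0.0113 -0.0055] -0.008398692978764185
Llug 159 [0.0028 0.0029 0.003  0.0031 0.0032 0.0034] [-0.0173  0.0017]
Rjaw 0.0012914072196306137 [0.0066 0.0125] 0.009548569109712616
Rlug 219 [0.0037 0.0038 0.0038 0.0039 0.004  0.004 ] [-0.0018  0.0214]
182  92  92  94  94  92  92  93  92  93  93  93  92  91  94  92  93  93  92  92  92  92  93  92  92  91  93  92  93  93  93  93  93  92 361  93  92  92  93
183  92  92  93  93  93  92  93  92  92  93  92  93  92  92  92  92  92  93  93  93  93  91  92  93  92  93  93  94  93  92  92  93  93  93  92  92  93  93
184  93  92  93  92  92  93  92  93  93  93  91  91  92  93  93  92  94  92  93  92  93  92  94  92  93 101 100 101  99  92  93  93  93  92  91  92  92  92
185  93  93  93  93  93  93  93  93  91  94  92 101 101 102  93  94  94  94  93  94  94  93  94  94  93 103 102 102 103 104 103 101 101 102 102 103 102  93
186  93  93  93  92  94 361 100 101 101 103 102 103 103 104  93  94  
[... 478 characters left out ...]
  94  95  94  94  94  95 103 104 104 103 105 103 105 103 103 103 104 103  91
190  92  92  93 103 103 105 105 106 105 106 107 104 104 103 103  94  93  95  94  93  93  93  94  92  93 102 104 106 106 106 107 107 107 107 103 104  94  94
191  94  93  95 102 102 111 111 112 111 111 112 112 102 102 103  93  94  93  94  95  92  94  94  92  94 102 112 113 112 114 113 112 113 113 103 102  93  93
192  94  95  94 104 113 115 113 361 115 115 114 113 103 103 104  94  94  97  96  95  96  95  96  96  96 103 114 115 114 115 115 115 115 116 102 103  94  94
193  93  92  92 102 116 116 117 117 117 117 116 115 112 102 102  97  98  99  99  99  99  99  98  99 101 102 116 117 119 117 118 118 118 119 117 103 101  94
```

jog_arm(
  motion=[
    [-0.004,0,0,0,0,0,-0.333],
    [-0.008,0,0.003,0,0,0,-0.333],
    [-0.008,0,0.008,0,0,0,-0.333],
    [-0.008,0,0.01,0,0,0,-0.333],
    [-0.008,0,0.01,0,0,0,-0.333],
  ],
)

```text
time: 17.18
position: [0.5504, -0.1321, 0.196]
tool_rot: [0.96, 0.281, 0.0, 0.0]
ft_force: [-0.3, 0.3, 3.0]
gripper_width: 0.0571
grip_force: 7.8
```

Run:
```python
from tips import *
s,T,Ti,c,im,D=look("w21"); P=meas(c,im,D,T); zmap(c,D,246,284,182,194)
```

```text
t 17.1833 [ 0.5504 -0.1321  0.196 ] [0.9597 0.2809 0.0005 0.0003] F [-0.3123  0.2883  3.0009] w 0.057128971879965275 7.842514347285032
Ljaw 0.0016320527555255815 [-0.0114 -0.0061] -0.008746005310761501
Llug 170 [0.0033 0.0035 0.0036 0.0036 0.0037 0.0038] [-0.0174  0.0017]
Rjaw 0.002006340861744449 [0.0065 0.0122] 0.009371003040333836
Rlug 225 [0.0043 0.0043 0.0043 0.0044 0.0044 0.0045] [-0.0018  0.0211]
182  93  91  93  93  92  92  94  91  92  93  92  93  92  94  92  93  93  94  92  92  91  92  92  92  93  93  94  92  92  92  93  92  94  92  92  93  93  93
183  94  93  93  91  92  93  93  94  93  92  92  93  93  93  93  92  91  93  91  92  92  93  92  94  91  92  92  91  91  93  92  92  93  94  93  92  93  93
184  92  93  92  93  93  93  92  94  93  91  92  93  93  99  92  92 361  93  91  92  92  94  93  92  92 101 102 101 102 101 101 101 101 100 100 100 100  93
185  92  94  93  91  92  93  92  99  99 101 102 101 102 102  93  94  93  93  93  94  94  94  95  94  94 103 103 101 102 102 101 103 102 102 102 101 101  92
186  91  93 100 100 101 102 102 102 102 102 102 102 102 103  94  94  
[... 478 characters left out ...]
  94  96  95  93  93  93 101 102 106 106 106 105 105 107 101 102 102  94  94
190  92  93  93 102 105 109 110 111 111 109 109 101 103 102 102  93  94  94  93  94  94  94  93  94 101 102 111 111 111 111 112 112 112 111 101 103  93  93
191  93  94  92 102 111 113 114 113 113 112 113 113 103 102 103  93  94  94  94  94  94  93  94  94 101 102 114 113 114 114 114 115 115 114 102 103  94  93
192  94  94  92 102 114 116 116 114 117 116 115 115 103 102 104  95  96  97  96  97  97  97  96  97 103 102 115 116 117 117 117 117 116 116 102 102  94 361
193  95  93  94 103 119 118 118 117 117 119 117 116 102 103 102  99  98  99 101  99 100 100 100 100 103 103 116 118 119 120 119 119 120 120 119 102 101 100
```

jog_arm(
  motion=[
    [0,0,-0.02,0,0,0,-0.333],
    [-0.01,-0.003,-0.02,0,0,0,-0.333],
    [-0.01,-0.003,-0.02,0,0,0,-0.333],
    [-0.01,-0.003,-0.02,0,0,0,-0.333],
    [-0.01,-0.003,-0.01,0,0,0,-0.333],
    [-0.01,-0.003,0,0,0,0,-0.333],
    [-0.01,-0.003,0.005,0,0,0,-0.333],
    [-0.01,-0.003,0.005,0,0,0,-0.333],
  ],
)

```text
time: 17.9
position: [0.5495, -0.1323, 0.1956]
tool_rot: [0.96, 0.281, 0.001, 0.0]
ft_force: [-0.7, 0.5, 3.4]
gripper_width: 0.057
grip_force: 7.9
```

Run:
```python
from tips import *
s,T,Ti,c,im,D=look("w22"); P=meas(c,im,D,T); zmap(c,D,246,284,182,194)
```

```text
t 17.9 [ 0.5495 -0.1323  0.1956] [0.9597 0.2809 0.0006 0.0002] F [-0.702   0.4711  3.44  ] w 0.05697718168527693 7.881205345038325
Ljaw 0.0027119836033288325 [-0.0112 -0.0058] -0.008495383608137064
Llug 170 [0.0042 0.0042 0.0043 0.0044 0.0047 0.0048] [-0.0181  0.0017]
Rjaw 0.0030935934536931997 [0.008  0.0118] 0.009857072234738917
Rlug 234 [0.0052 0.0052 0.0052 0.0053 0.0053 0.0053] [-0.0018  0.0214]
182  92  93  91  92  94  93  92  92  93  93  92  92  94  92  94  91  92  93  93  92  93  93  91  93  92  93  94  93  92  92  92  92  93  92  93  92  93  92
183  92  91  92  94  94  93  93  93  93  93  95  93  92  99  93  93  91  93  92  92  93  93  93  92  92 101  99 100 101 101 100 101 100 101 101 100 100  92
184  93  93  93  93  93  93  94  98  99 100 100 101 102 101  93  92  94  94  95  93  94  92  93  93  92 100 101 101 100 101 101 100 101 101 100 101 101  93
185  93  93  93 101 101 101 101 101 101 100 101 101 101 100  95  93  92  93  93  95  93  93  93  94  94 101 100 100 100 101 101 101 101 101 101 100 101  93
186  93  92  92 101 101 102 101 101 101 101 100 102 101 101 101  93  94 
[... 475 characters left out ...]
  94  93  93  93  94  93 101 110 113 111 112 111 114 111 111 102 102 102  94
190  93  94  95 102 112 113 114 113 113 113 114 113 103 101 101  93  94  95  93  93  94  94  93  92  94 102 114 115 114 114 115 114 114 115 102 102 102  94
191  94  94  92  95 116 116 116 117 116 116 115 115 103 102 100  99  95  94  97  95  96  95  97  96  96 102 114 117 117 117 117 117 118 117 115 102  93  94
192  93  93  93  93 119 119 118 119 118 119 118 116 109 103 102 101  97 100  98  99  99  99  98  99  98 102 117 119 120 120 119 119 120 120 120 103 103 101
193  94  93  93 121 120 121 122 121 122 122 120 118 108 102 102 102 100 100 101 100 101 100 100  99  99 101 118 121 122 122 122 123 123 123 121 102 102 103
```

Run:
```python
from tips import *
import pickle
A=np.array([.527,-.149])
for f in("w16","w17","w10","w20","w22"):
    c,im,D,T=pickle.load(open(f+".pkl","rb")); o=[]
    for a in range(0,360,30):
        th=np.radians(33.5+a); P=np.r_[A+.0262*np.array([np.cos(th),np.sin(th)]),.1025]
        uv=proj(c,P); u,v=map(int,np.round(uv)); o.append(f"{a}:{1000*at_depth(c,uv,D[v,u])[2]:.0f}" if 0<=u<512 and 0<=v<384 else f"{a}:-")
    print(f,o)
# handle tops slip: highest-z dark points of pliers in tool frame
for f in("w5","w16","w17","w22"):
    c,im,D,T=pickle.load(open(f+".pkl","rb")); Ti=np.linalg.inv(T)
    P=np.array([(Ti@np.append(at_depth(c,(u,v),D[v,u]),1))[:3] for u in range(170,360) for v in range(200,384) if .03<D[v,u]<.25])
    q=P[(abs(P[:,1])<.026)&(abs(P[:,0])<.014)]
    h=q[(abs(q[:,1])>.014)]
    print(f,"handle z min",np.percentile(h[:,2],1), "x of front by z",[ (z,round(float(np.percentile(q[(q[:,2]>z-.004)&(q[:,2]<z+.004)][:,0],90)),4)) for z in(-.04,-.02,0,.02,.04,.06) if ((q[:,2]>z-.004)&(q[:,2]<z+.004)).sum()>5])
```

```text
w16 ['0:97', '30:125', '60:104', '90:103', '120:202', '150:133', '180:133', '210:134', '240:201', '270:102', '300:104', '330:125']
w17 ['0:99', '30:127', '60:103', '90:106', '120:201', '150:133', '180:134', '210:133', '240:203', '270:105', '300:103', '330:126']
w10 ['0:97', '30:128', '60:107', '90:115', '120:200', '150:134', '180:134', '210:134', '240:202', '270:115', '300:108', '330:130']
w20 ['0:99', '30:127', '60:102', '90:101', '120:201', '150:132', '180:133', '210:361', '240:201', '270:103', '300:102', '330:123']
w22 ['0:96', '30:127', '60:104', '90:108', '120:201', '150:132', '180:132', '210:133', '240:200', '270:108', '300:105', '330:127']
w5 handle z min -0.10180953719884983 x of front by z [(-0.04, 0.0054), (-0.02, 0.0055), (0, 0.0046), (0.02, 0.0043), (0.04, 0.0054), (0.06, 0.0031)]
w16 handle z min -0.10142203124403414 x of front by z [(-0.04, 0.005), (-0.02, 0.0048), (0, 0.0038), (0.02, 0.0032), (0.04, 0.0043), (0.06, 0.0019)]
w17 handle z min -0.10133085215919162 x of front by z [(-0.04, 0.005), (-0.02, 0.0048), (0, 0.0037), (0.02, 0.0031), (0.04, 0.0043), (0.06, 0.0018)]
w22 handle z min -0.10140944437063869 x of front by z [(-0.04, 0.0053), (-0.02, 0.0055), (0, 0.0046), (0.02, 0.0044), (0.04, 0.0057), (0.06, 0.0031)]
```

The ring sides rise when I press, yet the jaws follow the lugs when the hand shifts. The pins may already be in the holes, with the jaw faces bearing on the lugs. Test: unload, spread, and see whether the lugs move apart.

jog_arm(
  motion=[
    [0,0,-0.012,0,0,0,-0.31],
    [0,0,-0.018,0,0,0,-0.26],
    [0,0,-0.024,0,0,0,-0.21],
    [0,0,-0.028,0,0,0,-0.17],
    [0,0,-0.028,0,0,0,-0.17],
    [0,0,-0.028,0,0,0,-0.17],
  ],
)

```text
time: 18.45
position: [0.5492, -0.1328, 0.1979]
tool_rot: [0.96, 0.281, 0.0, 0.0]
ft_force: [1.0, -0.9, 1.8]
gripper_width: 0.0503
grip_force: 12.1
```

```bash
cat >> tips.py <<'E'
def sides(c,D,yaw=33.5,A=(.527,-.149),z=.1025):
    o=[]
    for a in(60,75,90,105,255,270,285,300):
        th=np.radians(yaw+a); uv=proj(c,np.r_[np.array(A)+.0262*np.array([np.cos(th),np.sin(th)]),z]); u,v=map(int,np.round(uv)); o.append(f"{a}:{1000*at_depth(c,uv,D[v,u])[2]:.0f}")
    print("ring sides",o)
E
python3 - <<'E'
from tips import *
s,T,Ti,c,im,D=look("w23"); P=meas(c,im,D,T); sides(c,D); zmap(c,D,243,287,181,194)
E
```

```text
t 18.45 [ 0.5492 -0.1328  0.1979] [0.9598 0.2808 0.0002 0.0004] F [ 0.9893 -0.908   1.7574] w 0.05031015404276359 12.117354695219547
Ljaw 0.0030336746840462503 [-0.0124 -0.0066] -0.009518254925138525
Llug 188 [0.0045 0.0047 0.0048 0.0049 0.0052 0.0055] [-0.0186  0.0017]
Rjaw 0.003502447831901845 [0.0094 0.0146] 0.012006897083080809
Rlug 243 [0.0059 0.0059 0.006  0.006  0.006  0.0062] [-0.0018  0.0216]
ring sides ['60:103', '75:102', '90:103', '105:189', '255:191', '270:104', '285:104', '300:102']
181  93  94  93  93  93  92  93  93  93  93  93  92  93  92  93  92  93  93  92  93  93  93  94  92  92  93  92  92  91 100 100  99  93  93  93  93  92  92  92  93  92  93  91  94
182  92  93  93 362  93  92  93  92  93  92  93  93  93  93 100 101  92  91  92  94  93  92  93  92  93  92  92  92  93 102 102 102 103 101 102 102 102 102 103 100 101  92  92  92
183  92  93  93  94  92  92  93  93  93  99 101 100 102 101 102 101 100  93  95  94  93  92  94  93  93  95  94  94 362 102 102 101 102 103 101 102 102 103 103 103 101  93  92  94
184  92  94  92  92  93 102 102 102 101 101 102 102 101 10
[... 1041 characters left out ...]
  95  94 116 117 117 116 117 117 116 115  94 103 103 102  96  97  97  97  97  99  98  97  97  98 100 101 103 102 117 118 118 118 119 118 118 117  94  93  95  93
191  94  93  92  94  94 116 118 118 120 119 120 120 119 117 101 103 101 102 100  99  99 100 100 100  99 100 100 100 102 102 102 103 118 119 120 121 122 121 121 121 119 100  94  94
192  94  93  96  94  94 121 122 121 123 123 122 121 121 118 362 103 103 102 100  99 100  99  99  99 100 100 100  99 103 103 102 101 121 122 123 123 124 124 124 124 123 102 102 102
193  94  93  92  94  93 123 125 125 126 125 125 123 123 121 102 102 102 102 102  98  98  99  99 100 100 100  99  99  99 100 101 102 123 125 127 126 127 126 125 126 126 103 104 102
```

The lugs moved apart with the pins, from an inner gap of 11 px to 13 px. Grip force rose to 12 N and the ring lies flat, so the pins are in. I'll spread further in steps, raising the hand to offset the pads' forward swing.

jog_arm(
  motion=[
    [0,0,-0.01,0,0,0,-0.12],
    [0,0,-0.016,0,0,0,-0.07],
    [0,0,-0.022,0,0,0,-0.02],
    [0,0,-0.028,0,0,0,0.03],
    [0,0,-0.033,0,0,0,0.07],
    [0,0,-0.036,0,0,0,0.1],
    [0,0,-0.036,0,0,0,0.1],
    [0,0,-0.036,0,0,0,0.1],
  ],
  squeeze=50,
)

```text
time: 19.17
position: [0.5484, -0.1318, 0.2009]
tool_rot: [0.96, 0.281, -0.001, -0.001]
ft_force: [-0.4, -0.4, -2.0]
gripper_width: 0.0388
grip_force: 13.3
```

Run:
```python
from tips import *
s,T,Ti,c,im,D=look("w24"); P=meas(c,im,D,T); sides(c,D); zmap(c,D,238,292,180,192)
```

```text
t 19.1667 [ 0.5484 -0.1318  0.2009] [ 0.9597  0.281  -0.0006 -0.0006] F [-0.37   -0.3755 -2.0223] w 0.03876345322193615 13.274061977863312
Ljaw 0.0016526220763790622 [-0.0153 -0.0114] -0.013344907796316077
Llug 215 [0.0034 0.0035 0.0037 0.0039 0.0039 0.0041] [-0.0203  0.0018]
Rjaw 0.002147097170383583 [0.0119 0.0174] 0.014627156868082997
Rlug 262 [0.0045 0.0046 0.0046 0.0047 0.0049 0.0051] [-0.0018  0.0212]
ring sides ['60:139', '75:104', '90:102', '105:189', '255:103', '270:102', '285:100', '300:103']
180  95  95  92  93  92  93  93  91  93  93  92  91  92  93  91  93  94  93  94  93  93  94  92  92  93  93  93  94  93  93  93  92  93  93  92  92  93  92  92  93  92  92  91  92  93  93  94  93  92  94  92  92  92  93
181  93  94  92  92  92  93  92  93  93  92  91  93  94  93  92  92  92  93  92  94  93  92  92  93  92  93  94  93  92  93  93  92  92  92  93  92  92  92  94  92  93  93  92  93  93  92  93  92  93  93  93  93  93  93
182  94  93  93  92  92  93  91  93  92  93  92  92  93  92  92  92  93  93  93  93  93  93  94  93  93  94  94  93  94  93  94  92  93  93  95  94  94 
[... 1347 characters left out ...]
 111 112 111 111 103  94  93  92  93  92
189  93  93  94  92  92  93 104 111 112 113 113 112 112 112 103 103 104 102  94  93  93  95  97  96  97  97  99  99  99  98  98  98  99  99  98  97  97 103 103 103 111 114 115 114 114 115 114 114 104  93  94  94  93  94
190  93  93  93  94  92  93 111 114 115 115 114 115 116 114 112 102 103 103  94  96  97  98  98 100  99 100  99  99 100 100 100 101  99 100 100  99 100 102 103 103 115 116 117 117 117 118 117 116 103  93  94  93  95  92
191  92  92  92  91  92  93 113 118 118 118 118 118 117 117 116 104 103 103 101  99 101 100  99 100  99 100  99 100  99  99 100 100  99  99  99  98  99 104 104 103 118 118 119 120 120 119 120 118 103  94  93  95  94  94
```

jog_arm(
  motion=[
    [0,0,-0.002,0,0,0,0.15],
    [0,0,-0.005,0,0,0,0.2],
    [0,0,-0.008,0,0,0,0.25],
    [0,0,-0.011,0,0,0,0.3],
    [0,0,-0.013,0,0,0,0.34],
    [0,0,-0.015,0,0,0,0.37],
    [0,0,-0.015,0,0,0,0.37],
    [0,0,-0.015,0,0,0,0.37],
  ],
)

```text
time: 19.88
position: [0.5489, -0.1324, 0.2029]
tool_rot: [0.96, 0.281, -0.0, 0.0]
ft_force: [-0.1, -0.4, -1.0]
gripper_width: 0.027
grip_force: 21.5
```

Run:
```python
from tips import *
s,T,Ti,c,im,D=look("w25"); P=meas(c,im,D,T); sides(c,D); zmap(c,D,235,294,180,192)
```

```text
t 19.8833 [ 0.5489 -0.1324  0.2029] [ 0.9598  0.2808 -0.0001  0.    ] F [-0.0948 -0.4167 -0.9653] w 0.02696626125618861 21.47968460514676
Ljaw 0.001371580799541805 [-0.0194 -0.0136] -0.01646145260461132
Llug 223 [0.0038 0.004  0.004  0.0043 0.0043 0.0045] [-0.0218  0.0018]
Rjaw 0.0023760985918911126 [0.0151 0.0215] 0.01831532904682449
Rlug 230 [0.0053 0.0053 0.0053 0.0054 0.0058 0.0059] [-0.0018  0.0212]
ring sides ['60:144', '75:93', '90:97', '105:99', '255:94', '270:94', '285:93', '300:94']
180  94  93  94  93  93  93  92  93  93  92  93  93  92  94  92  93  93  92  93  91  93  92  92  92  92  93  92  94  93  92  93  92  93  93  92  92  92  92  93  92  91  93  92  92  91  92  92  94  94  92  92  93  93  92  93  92  93  91  92
181 367  93  94  93  92  93  93  93  92  91  92  94  93  93  92  92  92  92  93  93  92  93  91  93  93  93  93  93  93  94  94  93  94  92  94  93  93  94  93  93  92  92  93  93  93  92  93 104 102 104 102  92  92  93  95  93  92  92  93
182  94  92  94  93  92  92  93  93  92  92  93  93 101 102  92  93  93  93  91  93  92  92  92  93  93  93  94  95  93  9
[... 1577 characters left out ...]
 104 112 113 112 113 113 113 113 113 104 103 103 103  93  93  93  93  92  94  96  98  97  99  97  99  98  99 100  99 100 100  99  99  97  98  98  96  94  94  94  93 106 103 105 117 116 118 116 117 118 117 116 104  92  93
190  92  93  93  93 104 114 116 116 115 116 116 116 116 105 102 104 103  94  92  92  95  96  97  98 100 100  99 100  99 100 100 100 100 100 100 100 100 100 100  99  99  99  95  94 100 103 103 119 119 119 119 121 119 120 120 118 104  95  92
191  93  93  93  92  92 114 119 119 117 117 118 119 119 117 103 104 104  94  96  98  99  99 101  99 100 100 100 100 100 100  99 100 100 100 101 100 100 100  99 100 100  99 100  99 102 103 103 121 121 122 123 122 123 122 122 119 102  92  92
```

Holes are now about 36.5 mm apart, roughly 27 mm from the axis. I'll spread a touch more and start down.

jog_arm(
  motion=[
    [0,0,0,0,0,0,0.39],
    [-0.003,-0.003,0,0,0,0,0.4],
    [-0.003,-0.003,0.01,0,0,0,0.4],
    [-0.003,-0.003,0.02,0,0,0,0.4],
    [-0.003,-0.003,0.03,0,0,0,0.4],
    [-0.003,-0.003,0.04,0,0,0,0.4],
    [-0.003,-0.003,0.04,0,0,0,0.4],
  ],
)

```text
time: 20.52
position: [0.5484, -0.1323, 0.1986]
tool_rot: [0.96, 0.281, -0.0, -0.0]
ft_force: [-0.3, -0.6, -1.4]
gripper_width: 0.0262
grip_force: 21.8
```

```bash
cat >> tips.py <<'E'
def ringfit(c,D,T,zlo,zhi,A=(.527,-.149)):
    # world points near ring radius at heights; print by angle (rel. to tool x) radial span & z
    P=np.array([at_depth(c,(u,v),D[v,u]) for u in range(195,335) for v in range(150,330) if .1<D[v,u]<.4])
    yaw=np.arctan2(T[1,0],T[0,0]); d=P[:,:2]-np.array(A); r=np.hypot(*d.T); a=(np.degrees(np.arctan2(d[:,1],d[:,0])-yaw)+360)%360
    for a0 in list(range(30,340,15)):
        k=(abs(a-a0)<4)&(r>.018)&(r<.042)
        if k.sum()<5: continue
        q=k&(P[:,2]>zlo)&(P[:,2]<zhi)
        if q.sum()>2: print(a0,"r %.1f-%.1f z %.1f n%d"%(1000*r[q].min(),1000*r[q].max(),1000*np.median(P[q,2]),q.sum()),end=" | ")
    print()
E
python3 - <<'E'
from tips import *
s,T,Ti,c,im,D=look("w26"); P=meas(c,im,D,T,zr=(.096,.106)); 
for z in((.0945,.0965),(.0965,.0985),(.0985,.1015),(.1015,.107)): print(z); ringfit(c,D,T,*z)
zmap(c,D,235,294,181,192)
E
```

```text
t 20.5167 [ 0.5484 -0.1323  0.1986] [ 0.9597  0.2809 -0.0002 -0.    ] F [-0.2951 -0.5884 -1.4198] w 0.0262447550869701 21.781743225292303
Ljaw 0.0015719441879057938 [-0.0183 -0.0144] -0.016383779176073133
Llug 229 [0.0037 0.0039 0.004  0.0042 0.0043 0.0048] [-0.0217  0.0017]
Rjaw 0.0027103564398878732 [0.0163 0.021 ] 0.01865368085120427
Rlug 251 [0.0056 0.0056 0.0057 0.0059 0.0061 0.0062] [-0.0018  0.021 ]
(0.0945, 0.0965)
75 r 25.9-32.8 z 94.9 n3 | 120 r 30.8-41.2 z 96.1 n4 | 240 r 27.3-31.1 z 96.1 n3 | 285 r 33.2-41.8 z 95.5 n3 | 315 r 39.7-41.7 z 94.8 n4 | 330 r 24.7-41.2 z 94.8 n5 | 
(0.0965, 0.0985)
30 r 18.5-36.6 z 97.8 n14 | 60 r 29.0-33.1 z 98.2 n8 | 75 r 28.1-33.0 z 98.3 n12 | 90 r 27.9-32.6 z 98.0 n16 | 105 r 27.1-32.8 z 97.3 n19 | 120 r 29.7-33.2 z 97.0 n8 | 240 r 27.3-33.1 z 97.7 n24 | 255 r 22.7-32.7 z 97.6 n23 | 270 r 28.0-31.9 z 98.0 n11 | 285 r 24.7-32.9 z 98.1 n11 | 300 r 27.1-32.3 z 98.1 n5 | 330 r 21.9-37.8 z 97.8 n8 | 
(0.0985, 0.1015)
30 r 18.7-36.4 z 99.6 n56 | 45 r 33.5-38.4 z 99.2 n9 | 60 r 27.8-32.8 z 99.0 n15 | 75 r 21.8-32.6 z 98.9 n21 | 90 r 19.8-32.4 z 99
[... 2226 characters left out ...]
 106 110 109 110 110 110 110 111 109 100  99  99  93  93  93  94  94  93  94  93  93  92  95  96  96  96  98  98  98  96  96  97  95  96  93  93  94  94  95  93  94  97  99  99 112 114 114 114 113 113 113 113 109 100  93
190  92  93  92  93 104 111 112 112 112 112 111 113 111 100  98 101  97  92  94  93  93  94  94  95  96  98  97  98  99 100  99  99  99 101  99  99 100  99  98  97  97  94  93  93  93  99  99 100 115 117 117 117 117 116 363 114 110  92  93
191  92  92  93  92 103 114 116 116 115 116 116 115 115  99  99 100  98  95  94  94  95  96  96 100 101 100 100  99 101 101 100 100 101 100 100  99 100 101 100 100  99  98  97  97  94  97 100 100 117 118 119 119 119 119 119 117 111  98  92
```

The ring has dropped below the shoulder on all sides, inner radius about 28 mm, well centred. Continuing down.

jog_arm(
  motion=[
    [0,0,0.01,0,0,0,0.4],
    [0,0,0.02,0,0,0,0.4],
    [0,0,0.03,0,0,0,0.4],
    [0,0,0.04,0,0,0,0.4],
    [0,0,0.045,0,0,0,0.4],
    [0,0,0.045,0,0,0,0.4],
  ],
)

```text
time: 21.07
position: [0.5491, -0.1323, 0.1951]
tool_rot: [0.96, 0.281, 0.001, 0.0]
ft_force: [0.2, -0.7, 2.3]
gripper_width: 0.0263
grip_force: 21.8
```

Run:
```python
from tips import *
s,T,Ti,c,im,D=look("w27"); P=meas(c,im,D,T,zr=(.0945,.1)); 
ringfit(c,D,T,.0945,.0985)
zmap(c,D,233,296,180,192)
```

```text
t 21.0667 [ 0.5491 -0.1323  0.1951] [0.9598 0.2808 0.0006 0.0004] F [ 0.1508 -0.7442  2.332 ] w 0.026281165872337326 21.79877536080312
Ljaw 0.0011470066430370462 [-0.0203 -0.0144] -0.017352927267063407
Llug 172 [0.003  0.0031 0.0031 0.0034 0.0038 0.0038] [-0.0218  0.0017]
Rjaw 0.0021140138859043756 [0.0154 0.0213] 0.018389536329726553
Rlug 187 [0.0047 0.0047 0.0048 0.0048 0.0049 0.0055] [-0.0017  0.0216]
30 r 18.4-36.9 z 96.2 n42 | 45 r 34.8-41.5 z 95.8 n8 | 60 r 27.3-33.0 z 96.1 n20 | 75 r 23.9-32.9 z 96.0 n30 | 90 r 20.8-41.8 z 95.9 n33 | 105 r 27.1-32.8 z 96.2 n28 | 120 r 30.1-32.8 z 96.1 n12 | 240 r 27.1-33.1 z 95.7 n28 | 255 r 24.7-32.8 z 96.2 n30 | 270 r 18.5-33.0 z 95.9 n29 | 285 r 24.7-32.9 z 96.1 n31 | 300 r 24.7-32.4 z 96.0 n27 | 315 r 29.5-32.5 z 96.1 n12 | 330 r 24.6-40.0 z 95.9 n44 | 
180  91  94  92  93  92  92  92  93  92  93  92  93  92  92  92  92  92  93  92  92  92  92  91  92  92  93  91  92  91  92  92  92  92  92  92  93  92  93  92  92  92  91  91  92  93  92  92  92  92  91  93  91  92  92  92  92  92  94  94  93  93  92  92
181  94  94  92  94  93  93  93  92
[... 2080 characters left out ...]
  96  93  93  93  93  93  93  93  93  92  93  93  93  94  93  94  93  93  94  94  93  94  93  94  93  93  93  94  92  93  93  95  96  96 108 110 107 107 109 108 109 106  98  91  93  91  94
190  92  92  91  91  92  96 105 107 108 108 107 107 108 107  97  97  97  94  93  94  93  93  93  93  94  92  93  94  93  94  93  92  94  92  93  92  94  93  95  92  92  94  93  93  94  92  92  95  97  95 111 112 111 112 111 111 111 108 100  92  92  92  91
191  93  92  92  91  93  96 107 109 109 110 109 112 110 111 109  97  97  96  93  93  93  94  92  94  93  92  92  95  96  95  96  97  97  97  95  97  97  96  95  94  93  92  93  93  91  92  93  95  96 113 114 113 113 115 113 115 114 111 101  91  91  92  93
```

jog_arm(
  motion=[
    [0,0,0.005,0,0,0,0.4],
    [0,0,0.01,0,0,0,0.4],
    [0,0,0.015,0,0,0,0.4],
    [0,0,0.02,0,0,0,0.4],
    [0,0,0.02,0,0,0,0.4],
  ],
)

```text
time: 21.53
position: [0.5494, -0.1323, 0.1934]
tool_rot: [0.96, 0.281, 0.001, 0.0]
ft_force: [-0.0, 1.0, 7.2]
gripper_width: 0.0262
grip_force: 21.9
```

jog_arm(
  motion=[
    [0,0,0.005,0,0,0,0.4],
    [0,0,0.01,0,0,0,0.4],
    [0,0,0.01,0,0,0,0.4],
  ],
)

```text
time: 21.78
position: [0.5498, -0.1322, 0.193]
tool_rot: [0.96, 0.281, 0.001, 0.001]
ft_force: [0.0, 0.3, 7.7]
gripper_width: 0.0264
grip_force: 21.9
```

```bash
cat >> tips.py <<'E'
def levels(c,D,A=(.527,-.149)):
    P=np.array([at_depth(c,(u,v),D[v,u]) for u in range(195,335) for v in range(140,330) if .1<D[v,u]<.4])
    r=np.hypot(P[:,0]-A[0],P[:,1]-A[1])
    for lo,hi in((.0285,.032),(.036,.043)):
        k=(r>lo)&(r<hi)&(P[:,2]>.085)&(P[:,2]<.1); print("r",lo,"z median %.2f"%(1000*np.median(P[k,2])),k.sum(),np.round(1000*np.percentile(P[k,2],[10,90]),1))
E
python3 - <<'E'
from tips import *
s,T,Ti,c,im,D=look("w28"); levels(c,D); zmap(c,D,233,296,183,190)
import pickle
c,im,D,T=pickle.load(open("w27.pkl","rb")); levels(c,D)
E
```

```text
t 21.7833 [ 0.5498 -0.1322  0.193 ] [0.9597 0.2809 0.0014 0.0007] F [0.0274 0.2511 7.7325] w 0.02644632817144848 21.925977169303223
r 0.0285 z median 93.78 477 [90.1 94.8]
r 0.036 z median 90.61 1483 [89.5 91.8]
183  91  91  91  91  92  91  90  90  91  90  88  90  90  91  90  89  90  89  90  90  89  91  91  90  91  90  89  90  91  90  89  89  89  92  90  90  91  90  90  89  91  89  90  90  91  91  89  90  89  94  94  94  95  94  92  92  90  90  89  90  90  92  91
184  91  91  91  90  91  90  90  89  90  89  91  92  93  94  91  91  91  89  91  90  89  90  89  90  90  89  89  90  90  91  91  90  91  90  91  90  91  91  90  91  88  90  90  91  90  90  91  89  91  93  95  94  94  93  94  94  93  95  93  93  88  91  92
185  92  91  92  91  91  92  90  91  92  94  95  95  94  93  95  90  90  90  90  89  90  91  89  90  89  89  90  91  90  90  92  91  91  91  89  91  91  92  91  91  91  92  90  91  90  91  90  89  93  93  94  94  95  94  94  94  93  93  93  94  90  89  90
186  91  91  90  91  91  92  93  93  94  94  94  94  93  94  94  91  90  89  89  90  90  89  92  91  91  91  91  91  92 
[... 283 characters left out ...]
  91  91  90  92  91  91  90  91  92  90  91  90  94  96  96  90  96  96  95  95  95  96  94  93  90  91  92
188  90  91  90  93  95  94  94  94  94  93  94  90  95  95  93  94  90  90  91  92  90  91  92  91  90  91  91  89  90  91  90  92  91  91  91  92  91  91  91  92  91  90  91  92  90  90  91  93  94  94  94 101 100 102 101 101  99  98  94  93  90  90  89
189  91  89  90  90  95  96  95  98  97  98  97  96  90  95  95  94  92  89  92  92  91  89  92  90  92  91  92  91  92  92  92  91  92  91  91  91  92  92  90  91  92  91  91  92  91  91  92  94  94  94 102 104 104 104 104 104 104 102  94  91  91  90  90
r 0.0285 z median 95.62 466 [92.2 96.7]
r 0.036 z median 92.55 1500 [91.6 93.7]
```

jog_arm(
  motion=[
    [0,0,0.004,0,0,0,0.4],
    [0,0,0.007,0,0,0,0.4],
    [0,0,0.01,0,0,0,0.4],
    [0,0,0.01,0,0,0,0.4],
  ],
)

```text
time: 22.17
position: [0.5504, -0.132, 0.1929]
tool_rot: [0.96, 0.281, 0.002, 0.001]
ft_force: [-0.4, 0.8, 10.7]
gripper_width: 0.0263
grip_force: 22.0
```

jog_arm(
  motion=[
    [0,0,0.003,0,0,0,0.4],
    [0,0,0.006,0,0,0,0.4],
    [0,0,0.006,0,0,0,0.4],
  ],
)

```text
time: 22.42
position: [0.5508, -0.1318, 0.1928]
tool_rot: [0.96, 0.281, 0.002, 0.001]
ft_force: [-0.6, 1.6, 14.0]
gripper_width: 0.0263
grip_force: 22.1
```

Run:
```python
from tips import *
s,T,Ti,c,im,D=look("w29"); levels(c,D); meas(c,im,D,T,zr=(.0915,.097)); ringfit(c,D,T,.092,.097)
```

```text
t 22.4167 [ 0.5508 -0.1318  0.1928] [0.9597 0.281  0.0025 0.001 ] F [-0.5786  1.626  14.0217] w 0.02634457241926357 22.069499675708357
r 0.0285 z median 93.75 474 [90.3 94.9]
r 0.036 z median 90.59 1462 [89.5 91.8]
Ljaw -0.0005847796973123542 [-0.0202 -0.0152] -0.017704885821330795
Llug 123 [0.0064 0.007  0.007  0.007  0.0079 0.008 ] [-0.0218  0.0018]
Rjaw 0.00045818185126889066 [0.0149 0.0208] 0.017878113433017383
Rlug 123 [0.0027 0.003  0.0032 0.0061 0.007  0.007 ] [-0.0017  0.0218]
30 r 24.9-37.0 z 93.8 n44 | 45 r 34.9-41.8 z 93.8 n9 | 60 r 27.1-42.0 z 94.0 n28 | 75 r 27.4-41.9 z 93.9 n28 | 90 r 26.6-33.0 z 94.2 n32 | 105 r 27.1-32.7 z 94.2 n29 | 120 r 29.1-41.9 z 93.8 n18 | 240 r 27.3-32.7 z 94.2 n22 | 255 r 27.3-41.9 z 94.0 n31 | 270 r 26.8-39.4 z 93.9 n32 | 285 r 24.7-33.1 z 94.0 n28 | 300 r 26.5-41.7 z 94.0 n30 | 315 r 28.9-39.3 z 93.7 n15 | 330 r 24.7-42.0 z 93.8 n44 |
```

The bearing is home: its level no longer moves, and the net press is about 16 N. Now I'll let the ring close in small steps, following down to keep the press.

jog_arm(
  motion=[
    [0,0,0.002,0,0,0,0.37],
    [0,0,0.004,0,0,0,0.34],
    [0,0,0.006,0,0,0,0.3],
    [0,0,0.006,0,0,0,0.3],
  ],
)

```text
time: 22.8
position: [0.5512, -0.1323, 0.1926]
tool_rot: [0.96, 0.281, 0.003, 0.001]
ft_force: [-0.7, 0.2, 14.1]
gripper_width: 0.0301
grip_force: 18.5
```

jog_arm(
  motion=[
    [0,0,0.003,0,0,0,0.26],
    [0,0,0.007,0,0,0,0.2],
    [0.003,0,0.012,0,0,0,0.15],
    [0.005,0,0.016,0,0,0,0.1],
    [0.005,0,0.016,0,0,0,0.1],
  ],
)

```text
time: 23.22
position: [0.5519, -0.1319, 0.1913]
tool_rot: [0.96, 0.281, 0.003, 0.002]
ft_force: [-0.3, 0.5, 15.3]
gripper_width: 0.0388
grip_force: 10.7
```

Run:
```python
from tips import *
s,T,Ti,c,im,D=look("w30"); levels(c,D); meas(c,im,D,T,zr=(.0915,.097)); ringfit(c,D,T,.092,.097)
zmap(c,D,238,292,180,190)
```

```text
t 23.2167 [ 0.5519 -0.1319  0.1913] [0.9597 0.281  0.0032 0.0016] F [-0.3439  0.4503 15.2576] w 0.03884947890783153 10.70293977856636
r 0.0285 z median 91.53 442 [89.7 94.5]
r 0.036 z median 90.58 1508 [89.6 91.6]
Ljaw -0.0011549458791202671 [-0.0171 -0.0119] -0.014505580588178626
Llug 144 [0.0066 0.0067 0.0074 0.0074 0.0074 0.0075] [-0.0217  0.0009]
Rjaw -0.0007668720197915868 [0.0114 0.0153] 0.013379574214619624
Rlug 129 [0.0021 0.0047 0.0057 0.0065 0.0074 0.0074] [-0.0017  0.0218]
30 r 24.6-41.2 z 94.2 n27 | 45 r 28.0-30.1 z 93.5 n9 | 60 r 25.3-40.2 z 93.8 n22 | 75 r 25.0-30.3 z 93.9 n27 | 90 r 25.5-30.2 z 94.2 n22 | 105 r 27.2-41.4 z 94.0 n14 | 255 r 26.3-40.2 z 94.3 n22 | 270 r 25.6-42.0 z 94.0 n27 | 285 r 24.7-35.7 z 94.3 n26 | 300 r 24.7-41.3 z 94.1 n27 | 315 r 26.4-42.0 z 94.2 n20 | 330 r 31.7-35.6 z 94.1 n18 | 
180  90  91  91  92  91  91  90  92  91  91  91  90  90  90  90  91  90  89  90  90  92  90  90  91  89  90  89  90  89  89  91  89  90  90  90  89  90  89  90  90  90  90  90  91  91  91  91  91  91  91  92  90  91  92
181  92  92  92  91  90  90  91  90  90  90  91 
[... 1231 characters left out ...]
  90  89  91  90  90  90  90  90  90  91
187  90  90  90  89  90  90  90  89  89  89  92  93  93  95  91  91  90  90  91  91  89  90  90  91  91  90  91  88  91  91  90  90  91  90  89  91  90  94  95  96  96  94  94  92  92  91  91  91  90  89  91  90  91  90
188  89  90  89  90  91  90  91  92  93  94  94  93  93  94  91  91  89  90  88  91  91  90  91  92  91  91  91  91  91  92  90  91  90  91  91  91  91  94  95  94  93  94  94  94  94  94  94  95  90  91  89  90  90  91
189  89  90  90  92  93  93  94  94  94  95  95  93  93  93  93  91  91  90  91  92  92  91  91  91  92  92  91  91  90  90  91  90  90  91  92  91  94  93  94  93  93  94  93  94  94  94  95  94  91  90  91  90  89  91
```

jog_arm(
  motion=[
    [0.002,0,0.005,0,0,0,0.05],
    [0.004,0,0.01,0,0,0,0],
    [0.006,0,0.014,0,0,0,-0.05],
    [0.008,0,0.018,0,0,0,-0.1],
    [0.008,0,0.018,0,0,0,-0.1],
  ],
)

```text
time: 23.68
position: [0.553, -0.1321, 0.1894]
tool_rot: [0.96, 0.281, 0.004, 0.002]
ft_force: [0.5, 0.1, 14.1]
gripper_width: 0.047
grip_force: 11.3
```

Run:
```python
from tips import *
s,T,Ti,c,im,D=look("w31"); levels(c,D); meas(c,im,D,T,zr=(.0915,.097)); ringfit(c,D,T,.092,.097)
```

```text
t 23.6833 [ 0.553  -0.1321  0.1894] [0.9597 0.2809 0.0035 0.0021] F [ 0.5297  0.0917 14.0914] w 0.04697930123431599 11.29396948730573
r 0.0285 z median 91.17 450 [89.7 94.6]
r 0.036 z median 90.56 1559 [89.5 91.6]
Ljaw -0.0017759492879593775 [-0.0156 -0.0095] -0.012534035093274868
Llug 146 [0.0062 0.0071 0.0071 0.0071 0.0072 0.0072] [-0.0216  0.0017]
Rjaw -0.0013966010938864515 [0.0086 0.0138] 0.01120742863541252
Rlug 133 [0.0045 0.0053 0.0054 0.0061 0.0062 0.0062] [-0.0012  0.0201]
30 r 31.0-41.8 z 94.0 n28 | 45 r 26.3-30.6 z 93.9 n19 | 60 r 24.9-30.6 z 94.5 n21 | 75 r 25.1-29.8 z 94.2 n21 | 90 r 25.6-41.0 z 94.3 n25 | 105 r 27.2-30.2 z 94.7 n6 | 195 r 39.2-41.9 z 92.3 n3 | 255 r 27.7-40.7 z 94.1 n5 | 270 r 25.2-41.7 z 94.0 n23 | 285 r 25.0-39.6 z 94.0 n22 | 300 r 24.7-40.9 z 94.5 n22 | 315 r 25.8-41.5 z 94.3 n20 | 330 r 28.7-35.4 z 93.8 n19 |
```

jog_arm(
  motion=[
    [0.002,0,0.006,0,0,0,-0.15],
    [0.004,0,0.012,0,0,0,-0.2],
    [0.004,0,0.014,0,0,0,-0.22],
    [0.004,0,0.014,0,0,0,-0.22],
  ],
)

```text
time: 24.07
position: [0.5533, -0.1317, 0.1881]
tool_rot: [0.96, 0.281, 0.004, 0.002]
ft_force: [0.0, 0.4, 15.9]
gripper_width: 0.0519
grip_force: 9.8
```

Run:
```python
from tips import *
s,T,Ti,c,im,D=look("w32"); levels(c,D); meas(c,im,D,T,zr=(.0915,.097)); ringfit(c,D,T,.092,.097)
zmap(c,D,242,290,184,196)
```

```text
t 24.0667 [ 0.5533 -0.1317  0.1881] [0.9597 0.2809 0.0036 0.002 ] F [ 0.0045  0.4123 15.8518] w 0.051894871239631546 9.810733767226338
r 0.0285 z median 90.99 453 [89.7 94.3]
r 0.036 z median 90.66 1555 [89.6 91.6]
Ljaw -0.0017616162172435224 [-0.0138 -0.0083] -0.011014125117331094
Llug 137 [0.0049 0.0056 0.0057 0.0065 0.0068 0.0075] [-0.0208  0.0011]
Rjaw -0.0014803509145215332 [0.0066 0.0124] 0.009480611693695582
Rlug 149 [0.0065 0.0066 0.0074 0.0074 0.0074 0.0075] [-0.      0.0206]
30 r 29.2-41.4 z 94.0 n27 | 45 r 25.2-41.8 z 93.8 n23 | 60 r 24.8-40.4 z 94.1 n22 | 75 r 25.0-40.7 z 94.0 n25 | 90 r 25.6-42.0 z 93.9 n22 | 270 r 25.8-40.4 z 94.0 n21 | 285 r 24.8-40.8 z 94.1 n22 | 300 r 24.6-29.0 z 94.0 n26 | 315 r 24.7-29.0 z 94.2 n22 | 330 r 27.2-41.2 z 93.9 n23 | 
184  91  90  90  90  90  91  91  91  91  91  89  90  90  91  90  90  89  89  90  89  90  90  90  90  91  89  89  91  90  89  90  90  90  90  90  90  89  90  89  91  89  90  91  90  91  92  90  91
185  91  89  90  91  90  91  89  91  91  90  92  91  90  90  89  90  89  91  90  91  90  91  90  90  89  89  91  90  89  89  91 
[... 1327 characters left out ...]
  91  90  92  91  91  91  90  92  91  95  94  94  92  95  93  95  94  92  95  95  93  89  90  89  90  91  90  90
193  90  95  93  93  94  90  96  97  97  96  96  97  95  90  91  90  92  91  91  91  90  91  91  93  91  91  92  91  91  94  94  96  97  96  96  98  97  96  94  94  94  90  91  91  91  90  91  90
194  92  90  94  94  95  99 102 103 102 102 103 102 102  92  90  91  91  93  91  91  91  91  92  90  92  91  91  91  91  94 102 102 102 104 103 104 104 102  95  94  93  90  91  91  91  89  91  91
195  91  90  93  92  95 104 106 104 106 104 105 104 105  94  91  90  91 353  91  90  91  91  91  91  91  92  91  91  90  94 105 106 106 106 106 108 105 105  94  94  94  91  91  90  91  90  90  90
```

jog_arm(
  motion=[
    [0,0,0.004,0,0,0,-0.26],
    [0.002,0,0.008,0,0,0,-0.3],
    [0.002,0,0.012,0,0,0,-0.333],
    [0.002,0,0.012,0,0,0,-0.333],
  ],
)

```text
time: 24.45
position: [0.5533, -0.1316, 0.1867]
tool_rot: [0.96, 0.281, 0.003, 0.002]
ft_force: [0.1, 0.5, 13.2]
gripper_width: 0.0572
grip_force: 10.1
```

Run:
```python
from tips import *
s,T,Ti,c,im,D=look("w33"); levels(c,D); meas(c,im,D,T,zr=(.0915,.097)); ringfit(c,D,T,.0925,.097)
zmap(c,D,242,290,187,196)
```

```text
t 24.45 [ 0.5533 -0.1316  0.1867] [0.9597 0.2809 0.0034 0.0019] F [ 0.1373  0.4635 13.2204] w 0.057223056876272424 10.057132537476718
r 0.0285 z median 90.82 444 [89.7 94.1]
r 0.036 z median 90.60 1567 [89.5 91.6]
Ljaw -0.0011525600964287508 [-0.0126 -0.0067] -0.009633723281232817
Llug 149 [0.007  0.0071 0.0078 0.0079 0.0079 0.0079] [-0.0199  0.0008]
Rjaw -0.000794542662058334 [0.0061 0.0107] 0.008372953178464168
Rlug 148 [0.006  0.006  0.0061 0.0063 0.0078 0.0079] [-0.0009  0.0196]
30 r 28.2-42.0 z 93.9 n23 | 45 r 24.9-40.4 z 93.8 n23 | 60 r 24.8-29.1 z 93.7 n21 | 75 r 25.2-29.0 z 94.5 n18 | 90 r 25.6-29.2 z 94.1 n18 | 270 r 25.6-41.7 z 93.7 n16 | 285 r 24.7-40.4 z 94.2 n21 | 300 r 24.7-29.1 z 94.0 n21 | 315 r 24.7-28.7 z 94.5 n19 | 330 r 26.3-33.0 z 94.0 n17 | 
187  90  91  90  91  89  90  90  90  90  89  91  91  89  91  91  92  89  91  89  89  90  90  89  90  90  89  90  90  93  92  91  90  92  89  90  90  91  90  90  91  88  90  89  90  90  90  91  89
188  91  90  90  90  92  90  90  89  92  92  92  93  94  94  95  91  91  91  89  91  91  90  91  90  89  89  90  90  93  94  94  9
[... 737 characters left out ...]
  91  91  91  92  91  90  91  91  94  96  94  95  95  95  95  95  95  95  94  94  91  90  91  90  90  89  91  89
193  90  89  91  90  95  94  94  96  97  97  97  97  97  96  94  93  93  91  91  91  91  90  91  91  90  91  91  91  94  97  98  98 101 101 101  97  94  94  93  90  90  89  90  89  90  89  90  91
194  91  91  89  90  95  95  94 101 103 104 103 103 103 101 101  93  90  91  91  92  91  91  91  92  90  91  91  93 101 103 104 105 104 104 104 104  93  95  94  89  90  91  92  90  90  90  90  89
195  88  89  90  91  94  94  93 105 105 105 106 105 106 106 103  95  91  91  92  91  91  92  93  91  91  91  91  95 104 107 107 107 106 107 107 106 105  94  95  91  91  89  90  90  90  89  90  90
```

jog_arm(
  motion=[
    [0,0,0.005,0,0,0,-0.36],
    [0,0,0.01,0,0,0,-0.38],
    [0,0,0.013,0,0,0,-0.4],
    [0,0,0.013,0,0,0,-0.4],
    [0,0,0.013,0,0,0,-0.4],
  ],
)

```text
time: 24.92
position: [0.5504, -0.1314, 0.1822]
tool_rot: [0.96, 0.281, 0.0, 0.0]
ft_force: [-0.3, 0.5, 3.1]
gripper_width: 0.0601
grip_force: 2.9
```

Run:
```python
from tips import *
s,T,Ti,c,im,D=look("w34"); levels(c,D); meas(c,im,D,T,zr=(.0915,.097)); ringfit(c,D,T,.0925,.097)
zmap(c,D,242,290,187,196)
```

```text
t 24.9167 [ 0.5504 -0.1314  0.1822] [0.9597 0.2809 0.0003 0.0003] F [-0.2884  0.5104  3.0728] w 0.06007557238051612 2.8947225166484714
r 0.0285 z median 91.01 472 [89.7 94.1]
r 0.036 z median 90.66 1646 [89.7 91.6]
Ljaw 0.00221112479617952 [-0.0117 -0.005 ] -0.008341718095254321
Llug 165 [0.0064 0.0065 0.0065 0.0073 0.0074 0.0074] [-0.0202  0.0008]
Rjaw 0.0028290788264817013 [0.0075 0.0128] 0.010136371344362636
Rlug 178 [0.0048 0.0048 0.0064 0.0073 0.0073 0.0074] [-0.0012  0.0212]
30 r 27.1-34.7 z 93.7 n20 | 45 r 24.9-28.7 z 94.3 n19 | 60 r 24.9-40.9 z 94.0 n24 | 75 r 25.3-28.7 z 94.0 n19 | 90 r 25.5-39.7 z 93.9 n19 | 270 r 25.5-41.6 z 94.3 n18 | 285 r 24.8-41.9 z 94.0 n19 | 300 r 24.7-28.8 z 94.0 n22 | 315 r 24.5-28.7 z 94.4 n22 | 330 r 24.8-30.8 z 94.2 n20 | 
187  89  91  90  91  90  90  92  93  93  93  93  95  94  94  94  95  94  94  90  91  91  90  90  89  90  91  89  90  90  89  93  94  95  95  94  94  93  95  95  95  94  93  89  90  91  90  90  90
188  91  89  90  90  91  90  94  94  94  95  95  94  95  95  95  95  94  95  90  90  91  90  90  90  90  92  90  91  90  89  95  94 
[... 735 characters left out ...]
  91  91  92  91  92  92  92  91  91  91  93 102 102 104 103 102 103 101  94  95  93  94  91  91  90  89  89  91
193  90  90  90  91  90  89  89  94  95  94 104 105 104 104 106 106 106 103  93  91  92  93  91  91  91  91  91  92  91  91 104 104 106 104 105 106 106 104  92  94  94  94  91  92  91  90  90  90
194  90  90  91  89  90  90  91  94  93  94 107 107 108 108 108 108 107 106 102  91  91  91  91  92  91  92  91  92  92  94 105 107 108 108 109 108 108 108 107  95  94  90  92  92  91  89  90  91
195  90  90  91  90  92  91  92  94  93 107 109 110 110 111 110 111 109 108 102  92  91  92  91  92  91  92  91  91  90  94 107 110 111 110 111 111 111 111 110  95  94  91  92  91  92  91  91  91
```

The hand slid down the handles a little, but the ring has closed: lugs at closed spacing, outer radius 28.7 mm all round. The bearing stays home at only about 5 N, so the ring is holding it. Now I'll secure the grip lightly and draw the pins straight out.

jog_arm(
  motion=[
    [0,0,-0.005,0,0,0,-0.38],
    [0,0,-0.01,0,0,0,-0.37],
    [0,0,-0.01,0,0,0,-0.37],
  ],
)

```text
time: 25.22
position: [0.5498, -0.1314, 0.1825]
tool_rot: [0.96, 0.281, -0.0, -0.0]
ft_force: [0.6, 0.3, 1.2]
gripper_width: 0.0579
grip_force: 6.4
```

Run:
```python
from tips import *
s,T,Ti,c,im,D=look("w35"); levels(c,D); meas(c,im,D,T,zr=(.0915,.097))
zmap(c,D,244,286,186,195)
```

```text
t 25.2167 [ 0.5498 -0.1314  0.1825] [ 0.9598  0.2808 -0.0004 -0.    ] F [0.6472 0.3458 1.2478] w 0.05788555947688411 6.40265332069248
r 0.0285 z median 90.92 482 [89.8 94.3]
r 0.036 z median 90.73 1649 [89.7 91.7]
Ljaw 0.00280598234124102 [-0.0111 -0.005 ] -0.008056111547534162
Llug 170 [0.0055 0.0063 0.0064 0.0064 0.0065 0.0072] [-0.0209  0.0008]
Rjaw 0.0029185747102615234 [0.0075 0.0145] 0.010976716188833799
Rlug 172 [0.0048 0.005  0.0051 0.0053 0.0064 0.0064] [-0.0005  0.0213]
186  88  90  91  90  90  91  91  94  93  95  95  93  94  93  94  94  92  90  91  89  90  88  90  90  89  90  91  90  89  95  94  93  95  94  95  93  94  94  95  95  94  89
187  90  90  90  91  95  94  93  94  95  95  95  94  94  94  95  94  95  91  91  90  90  90  90  91  91  90  92  89  90  96  94  96  94  94  95  94  95  95  94  93  94  91
188  90  91  90  90  90  94  94  95  93  94  95  95  94  94  95  94  95  91  92  91  91  90  91  91  91 347  91  92  91  95  94  94  95  93  95  93  95  93  94  94  94  89
189  90  90  91  90  90  93  93  94  94  94  93  95  90  90  94  94  94  92  90  91  92  91  91  91
[... 232 characters left out ...]
  95  91  90
191  89  91  91  90  90  94  94  93  94  99 100 102 101 101 102  96  94  91  91  92  91  93  90  90  91  91  91  91  95  93 102 102 101 101 101 103  98  94  94  94  91  91
192  90  91  90  90  91  95  94  95 103 104 104 104 104 104 103 104  94  92  90  91  92  92  91  92  90  92  92  92  94 103 104 105 105 104 104 105 104  94  95  94  90  90
193  89  91  91  90  91  95  94  95 106 107 105 107 107 108 106 105 103  94  90  91  92  91  91  91  92  92  91  91  93 106 107 108 108 106 106 107 108  95  92  94  90  92
194  90  90  90  91  91  92  94  95 109 109 110 110 110 109 109 110 104  95  91  91  91  91  91  93  91  91  92  91  93 108 109 110 109 110 110 109 110 110  94  93  92  91
```

jog_arm(
  motion=[
    [0,0,-0.01,0,0,0,-0.37],
    [0,0,-0.02,0,0,0,-0.37],
    [0,0,-0.03,0,0,0,-0.37],
    [0,0,-0.045,0,0,0,-0.37],
    [0,0,-0.06,0,0,0,-0.37],
    [0,0,-0.07,0,0,0,-0.35],
    [0,0,-0.07,0,0,0,-0.35],
  ],
)

```text
time: 25.85
position: [0.5503, -0.131, 0.1903]
tool_rot: [0.96, 0.281, 0.0, 0.0]
ft_force: [-1.5, -0.7, -0.6]
gripper_width: 0.0579
grip_force: 7.7
```

Run:
```python
from tips import *
s,T,Ti,c,im,D=look("w36"); levels(c,D); meas(c,im,D,T,zr=(.0915,.097)); ringfit(c,D,T,.0925,.097)
zmap(c,D,244,290,182,192)
```

```text
t 25.85 [ 0.5503 -0.131   0.1903] [0.9597 0.281  0.0002 0.0001] F [-1.5118 -0.7157 -0.6451] w 0.05790795800023164 7.699564732611179
r 0.0285 z median 91.34 463 [90.1 94.4]
r 0.036 z median 91.12 1602 [90.  92.1]
Ljaw 0.0015084112796788507 [-0.0094 -0.0047] -0.007039660855207047
Llug 214 [0.0078 0.0078 0.0079 0.0079 0.0079 0.008 ] [-0.0211  0.0009]
Rjaw 0.0017691204380015646 [0.0083 0.0127] 0.010471268409540194
Rlug 217 [0.0068 0.0077 0.0077 0.0077 0.0077 0.0077] [-0.0009  0.0217]
30 r 27.2-41.0 z 94.6 n19 | 45 r 24.7-41.0 z 94.3 n23 | 60 r 25.0-41.9 z 94.2 n23 | 75 r 25.0-28.6 z 94.2 n18 | 90 r 25.8-30.4 z 94.4 n15 | 255 r 26.7-40.9 z 94.2 n8 | 270 r 25.9-29.6 z 94.5 n16 | 285 r 24.9-28.5 z 94.6 n16 | 300 r 24.5-40.9 z 94.3 n24 | 315 r 24.6-28.3 z 94.6 n21 | 330 r 25.1-31.3 z 94.6 n20 | 
182  93  92  91  91  92  90  90  91  90  91  91  90  91  90  91  91  89  91  90  90  90  89  90  92  91  90  91  90  90  91  91  89  90  91  89  91  89  91  90  91  90  90  89  91  91  92
183  91  91  90  90  90  90  91  90  91  91  91  92  90  91  92  93  93  90  90  88  91  89  91  90  90  91  90  
[... 878 characters left out ...]
  92  92  95  95  94 355  92  92  91  92  91  92  92  93  91  91  95  95  94  91  92  92  91  90  93  94  94  94  92  90  90  91  90  91
189  90  90  89  89  91  91  95  95  95  92  92  91  91  92  95  94  95  92  92  90  89  90  91  92  92  90  93  92  96  94  95  91  92  91  92  91  95  94  94  94  90  91  91  90  90  90
190  90  90  89  91  92  90  95  93  96 102 103 101 102 103 103  95  95  94  91  92  92  92  91  91  92  92  92  91  94  94 102 102 101 103 103 102  94  93  94  95  91  91  92  90  89  91
191  90  90  91  91  91  91  95  95 104 104 106 104 105 105 105  94  95  94  91  92  91  92  91  91  93  92  91  92  94  95 106 105 106 106 104 106 104  95  94  91  91  92  91  89  90  91
```

Pins are out. The ring is closed and even all round, and the bearing is held under it. Now I'll carry the pliers back to their slot along the same path.

jog_arm(
  motion=[
    [0,0,-0.1,0,0,0,-0.35],
    [0,0,-0.25,0,0,0,-0.34],
    [0,0,-0.45,0,0,0,-0.33],
    [0,0,-0.6,0,0,0,-0.33],
    [0,0,-0.6,0,0,0,-0.33],
  ],
)

```text
time: 26.32
position: [0.5526, -0.1314, 0.2542]
tool_rot: [0.96, 0.281, 0.003, 0.002]
ft_force: [0.9, 0.4, -0.5]
gripper_width: 0.0572
grip_force: 7.7
```

jog_arm(
  motion=[
    [0.08,-0.15,0,0,0,0,-0.33],
    [0.2,-0.4,0,0,0,0,-0.33],
    [0.32,-0.68,0,0,0,0,-0.33],
    [0.45,-0.97,0,0,0,0,-0.33],
  ],
)

```text
time: 26.65
position: [0.535, -0.0248, 0.2493]
tool_rot: [0.96, 0.28, -0.001, -0.0]
ft_force: [-0.2, 0.8, -1.3]
gripper_width: 0.057
grip_force: 7.7
```

jog_arm(
  motion=[
    [0.12,-0.26,0,0,0,0,-0.33],
    [0.24,-0.52,0,0,0,0,-0.33],
    [0.36,-0.78,0,0,0,0,-0.33],
    [0.45,-0.97,0,0,0,0,-0.33],
  ],
)

```text
time: 26.98
position: [0.5202, 0.0837, 0.2495]
tool_rot: [0.959, 0.282, -0.0, -0.0]
ft_force: [0.4, -1.4, -0.8]
gripper_width: 0.0567
grip_force: 7.7
```

jog_arm(
  motion=[
    [0.12,-0.26,0,0,0,0.005,-0.33],
    [0.24,-0.52,0,0,0,0.01,-0.33],
    [0.36,-0.78,0,0,0,0.016,-0.33],
    [0.45,-0.97,0,0,0,0.021,-0.33],
    [0.45,-0.97,0,0,0,0.021,-0.33],
    [0.45,-0.97,0,0,0,0.021,-0.33],
    [0.45,-0.97,0,0,0,0.021,-0.33],
  ],
)

```text
time: 27.57
position: [0.5069, 0.1854, 0.2493]
tool_rot: [0.976, 0.217, -0.0, 0.001]
ft_force: [0.5, 0.0, -1.3]
gripper_width: 0.0571
grip_force: 7.7
```

```bash
cat >> tips.py <<'E'
def slot(c,D,T):
    Ti=np.linalg.inv(T)
    P=np.array([np.r_[(Ti@np.append(at_depth(c,(u,v),D[v,u]),1))[:3],at_depth(c,(u,v),D[v,u])[2]] for u in range(150,380) for v in range(100,260) if .1<D[v,u]<.5])
    j=P[(abs(P[:,0])<.015)&(abs(P[:,1])<.03)&(P[:,2]>.07)&(P[:,2]<.098)]
    for sg in(-1,1):
        q=j[j[:,1]*sg>0]; e=q[q[:,2]>q[:,2].max()-.008]; print("jaw",sg,"zmax",q[:,2].max(),"front x",np.median(e[:,0]),"y",e[:,1].min(),e[:,1].max())
    b=P[(abs(P[:,3]-.074)<.004)]; print("block tool x",np.percentile(b[:,0],[1,99]),"y",np.percentile(b[:,1],[1,99]),"z",np.median(b[:,3]))
    # slot hole: points inside block footprint with lower z
    cx,cy=b[:,0].mean(),b[:,1].mean(); h=P[(P[:,3]<.066)&(P[:,3]>.005)&(abs(P[:,1]-cy)<.025)&(abs(P[:,0]-cx)<.02)]; print("slot pts",len(h),h[:,:2].min(0) if len(h) else "",h[:,:2].max(0) if len(h) else "")
    # near edges by row: columns of slot
E
python3 - <<'E'
from tips import *
s,T,Ti,c,im,D=look("w37"); slot(c,D,T)
P=np.r_[.509,.1861,.075,1]; print("slot est in tool",(Ti@P)[:3])
uv=proj(c,P[:3]); print(uv); u,v=map(int,uv)
zmap(c,D,u-28,u+28,v-14,v+10)
E
```

```text
t 27.5667 [0.5069 0.1854 0.2493] [ 0.9762  0.2167 -0.0005  0.0006] F [ 0.5133  0.0081 -1.339 ] w 0.05714680438575032 7.74510383605957
jaw -1 zmax 0.0893860236409185 front x 0.0018558393657587546 y -0.009997876773880976 -0.004108329831448626
jaw 1 zmax 0.08877189146483974 front x 0.001862993147581371 y 0.00829008890220334 0.013325135371186236
block tool x [-0.0421  0.0471] y [-0.0696  0.0683] z 0.07115844118277173
slot pts 506 [-0.0073 -0.0199] [0.0079 0.0182]
slot est in tool [0.0024 0.0001 0.1743]
[264.1311 165.8974]
151  70  71  72  72  71  71  72  72  71  71  71  71  72  72  71  70  72  71  70  71  71  72  71  71  72  71  71  72  71  71  71  72  71  73  70  71  72  72  71  72  71  72  71  71  71  71  70  71  71  70  71  72  71  71  70  71
152  71  72  69  71  71  71  71  72  72  71  71  71  71  72  70  71  73  71  70  70  72  71  71  72  71  70  72  70  70  69  72  71  72  71  71  72  71  70  72  70  70  72  71  71  70  71  71  71  72  72  70  72  70  71  71  71
153  71  70  71  71  71  71  71  71  71  72  71  72  71  71  69  71  70  72  71  72  71  71  71  70  70  71  70  70  70 
[... 4195 characters left out ...]
 414  70  71  71
172  71  72  71  72  70  73  71  71  71  71  70  65  65  66  65  67  66  65  65  66  65  65  65  65  65  66  66  65  66  64  64  66  64  66  65  65  66  66  65  65  65  66  65  66  66  71  71  71  70  71  70  71  70  71  70  72
173  72  70  71  69  72  70  71  71  71  70  72  70  70  70  69  70  70  70  69  70  71  71  71  70  70  68  70  69  71  70  70  70  70  71  70  70  71  70  69  69  70  70  70  69  69  70  72  72  71  70  70  71  71  70  70  70
174  72  71  71  70  71  70  71  72  72  70  73  71  71  72  70  71  72  70  70  70  72  71  72  70  71  71  71  71  71  71  72  71  71  71  70  71  70  71  72  71  72  72  72  72  72  71  72  72  72  71  71  71  72  71  71  71
```

jog_arm(
  motion=[
    [0.015,-0.012,0.05,0,0,0,-0.33],
    [0.031,-0.023,0.15,0,0,0,-0.33],
    [0.031,-0.023,0.3,0,0,0,-0.33],
    [0.031,-0.023,0.5,0,0,0,-0.33],
    [0.031,-0.023,0.6,0,0,0,-0.33],
    [0.031,-0.023,0.6,0,0,0,-0.33],
  ],
)

```text
time: 28.12
position: [0.5068, 0.1884, 0.1865]
tool_rot: [0.976, 0.217, -0.003, 0.0]
ft_force: [-0.5, -0.5, -2.0]
gripper_width: 0.0573
grip_force: 7.7
```

Run:
```python
from tips import *
s,T,Ti,c,im,D=look("w38"); slot(c,D,T)
```

```text
t 28.1167 [0.5068 0.1884 0.1865] [ 0.9762  0.2166 -0.0032  0.0005] F [-0.462  -0.5058 -2.0061] w 0.05728312289907556 7.745214791502804
jaw -1 zmax 0.08813276478361322 front x 0.0003450768616659605 y -0.010070305700889653 -0.004110508917991446
jaw 1 zmax 0.08821386315076234 front x 0.0005521205223315284 y 0.008259284233232217 0.013320030742882405
block tool x [-0.0416  0.046 ] y [-0.0669  0.0709] z 0.07112887891466224
slot pts 690 [-0.0079 -0.017 ] [0.0083 0.0212]
```

jog_arm(
  motion=[
    [0.02,0,0.02,0,0,0,-0.33],
    [0.035,0,0.05,0,0,0,-0.33],
    [0.035,0,0.15,0,0,0,-0.33],
    [0.035,0,0.3,0,0,0,-0.33],
    [0.035,0,0.45,0,0,0,-0.33],
    [0.035,0,0.6,0,0,0,-0.33],
    [0.035,0,0.68,0,0,0,-0.33],
    [0.035,0,0.7,0,0,0,-0.33],
    [0.035,0,0.7,0,0,0,-0.33],
  ],
)

```text
time: 28.92
position: [0.5118, 0.1914, 0.1194]
tool_rot: [0.976, 0.217, -0.0, 0.0]
ft_force: [0.6, -0.3, -1.4]
gripper_width: 0.0567
grip_force: 7.7
```

jog_arm(
  motion=[
    [0,0,0.02,0,0,0,-0.33],
    [0,0,0.04,0,0,0,-0.33],
    [0,0,0.05,0,0,0,-0.33],
    [0,0,0.05,0,0,0,-0.33],
  ],
)

```text
time: 29.25
position: [0.5121, 0.1915, 0.1151]
tool_rot: [0.976, 0.217, 0.0, 0.0]
ft_force: [-0.5, -0.1, -2.1]
gripper_width: 0.0565
grip_force: 7.7
```

jog_arm(
  motion=[
    [-0.01,0,0.01,0,0,0,-0.33],
    [-0.02,0,0.03,0,0,0,-0.33],
    [-0.02,0,0.05,0,0,0,-0.33],
    [-0.02,0,0.06,0,0,0,-0.33],
    [-0.02,0,0.06,0,0,0,-0.33],
  ],
)

```text
time: 29.67
position: [0.5099, 0.1905, 0.1085]
tool_rot: [0.976, 0.217, -0.0, 0.0]
ft_force: [0.1, -1.5, -0.5]
gripper_width: 0.0569
grip_force: 7.7
```

Run:
```python
from tips import *
s,T,Ti,c,im,D=look("w39")
P=np.array([np.r_[(Ti@np.append(at_depth(c,(u,v),D[v,u]),1))[:3],at_depth(c,(u,v),D[v,u])[2]] for u in range(150,380) for v in range(150,384) if .04<D[v,u]<.4])
for z in(-.05,-.03,-.01,.01,.03):
    q=P[(abs(P[:,0])<.013)&(abs(P[:,1])<.036)&(abs(P[:,2]-z)<.004)]
    if len(q)>5: print(z,q[:,0].min(),q[:,0].max(),q[:,1].min(),q[:,1].max())
b=P[(abs(P[:,3]-.072)<.004)]; print("block",np.percentile(b[:,0],[1,99]),np.percentile(b[:,1],[1,99]))
```

```text
t 29.6667 [0.5099 0.1905 0.1085] [ 0.9762  0.217  -0.0003  0.0001] F [ 0.1357 -1.4997 -0.5385] w 0.056920876360276575 7.745234852191061
-0.05 -0.005163189930433798 0.011918319023847657 -0.03488129991538169 0.03511334661669277
-0.03 -0.0052061655330057355 0.01147034536553626 -0.034615194680745254 0.03545320930099516
-0.01 -0.0063912814866999845 0.004879784137507781 -0.021122859899655344 0.022389152845637444
0.01 -0.0056564154751072016 0.003824414052360836 -0.01703263970296795 0.018990537273208735
0.03 0.001797856686743926 0.0058251461123400294 -0.011081847317654103 0.01318353890681867
block [-0.0466  0.0422] [-0.0664  0.071 ]
```

jog_arm(
  motion=[
    [-0.01,0.01,0.01,0,0,0,-0.33],
    [-0.01,0.01,0.02,0,0,0,-0.33],
    [-0.01,0.01,0.02,0,0,0,-0.33],
  ],
)

```text
time: 29.97
position: [0.5095, 0.1891, 0.1067]
tool_rot: [0.976, 0.217, -0.0, 0.0]
ft_force: [-0.1, 0.7, -0.8]
gripper_width: 0.0569
grip_force: 7.7
```

jog_arm(
  motion=[
    [0,0,0.01,0,0,0,-0.33],
    [0,0,0.02,0,0,0,-0.33],
    [0,0,0.02,0,0,0,-0.33],
  ],
)

```text
time: 30.22
position: [0.5098, 0.1894, 0.1049]
tool_rot: [0.976, 0.217, 0.0, 0.0]
ft_force: [-0.3, 0.3, -0.4]
gripper_width: 0.0569
grip_force: 7.8
```

jog_arm(
  motion=[
    [0,0,0.01,0,0,0,-0.33],
    [0,0,0.02,0,0,0,-0.33],
    [0,0,0.02,0,0,0,-0.33],
  ],
)

```text
time: 30.47
position: [0.5114, 0.1902, 0.1045]
tool_rot: [0.976, 0.217, 0.002, -0.0]
ft_force: [-0.1, -0.1, 6.4]
gripper_width: 0.0567
grip_force: 8.1
```

jog_arm(
  motion=[
    [0,0,0,0,0,0,-0.37],
    [0,0,0,0,0,0,-0.42],
    [0,0,0,0,0,0,-0.47],
    [0,0,0,0,0,0,-0.52],
    [0,0,0,0,0,0,-0.6],
    [0,0,0,0,0,0,-0.7],
  ],
)

```text
time: 30.97
position: [0.5093, 0.1891, 0.1025]
tool_rot: [0.976, 0.217, -0.0, 0.0]
ft_force: [-0.2, 0.6, -0.7]
gripper_width: 0.0725
grip_force: 0.0
```

Run:
```python
from tips import *
s,T,Ti,c,im,D=look("w40")
P=np.array([np.r_[(Ti@np.append(at_depth(c,(u,v),D[v,u]),1))[:3],at_depth(c,(u,v),D[v,u])[2]] for u in range(150,380) for v in range(150,384) if .04<D[v,u]<.4])
for z in(-.06,-.05,-.03,-.01,.01):
    q=P[(abs(P[:,0])<.013)&(abs(P[:,1])<.0345)&(abs(P[:,2]-z)<.004)]
    if len(q)>5: print(z,q[:,0].min(),q[:,0].max(),q[:,1].min(),q[:,1].max())
```

```text
t 30.9667 [0.5093 0.1891 0.1025] [ 0.9762  0.217  -0.0004  0.0001] F [-0.1779  0.5823 -0.6751] w 0.07253942321877634 0.0
-0.06 -0.007363088590053135 0.006699068340310199 -0.03256770822515975 0.03307106699407544
-0.05 -0.005036498025484615 0.006107287286846397 -0.03070424931393917 0.03150154427736074
-0.03 -0.0071301443306409085 0.00589954332829562 -0.027198993411766764 0.028513046323078273
-0.01 -0.005899622621072742 0.004652366186639778 -0.022916158025429817 0.024514779498107847
0.01 -0.007536028328222311 0.004781643284284209 -0.01785603567880989 0.019505501613243742
```

Released: the handles stand centred between the open fingers. I'll open fully, back straight up, and check the pliers and the ring.

jog_arm(
  motion=[
    [0,0,0,0,0,0,-1],
    [0,0,0,0,0,0,-1],
    [0,0,0,0,0,0,-1],
    [0,0,-0.05,0,0,0,-1],
    [0,0,-0.15,0,0,0,-1],
    [0,0,-0.3,0,0,0,-1],
    [0,0,-0.6,0,0,0,-1],
    [0,0,-1,0,0,0,-1],
    [0,0,-1,0,0,0,-1],
  ],
)

```text
time: 31.77
position: [0.5142, 0.1921, 0.2114]
tool_rot: [0.976, 0.217, 0.007, -0.001]
ft_force: [1.5, 0.5, 1.1]
gripper_width: 0.0853
grip_force: 0.0
```

jog_arm(
  motion=[
    [0,0,-0.3,0,0,0,-1],
    [-0.2,0,-0.6,0,0,0,-1],
    [-0.3,0,-0.8,0,0,0,-1],
    [-0.3,0,-0.8,0,0,0,-1],
    [-0.3,0,-0.8,0,0,0,-1],
  ],
)

```text
time: 32.18
position: [0.4832, 0.177, 0.285]
tool_rot: [0.976, 0.217, 0.002, 0.0]
ft_force: [-0.0, -0.6, 0.2]
gripper_width: 0.0854
grip_force: 0.0
```

Run:
```python
from tips import *
s,T,Ti,c,im,D=look("w41")
P=np.array([at_depth(c,(u,v),D[v,u]) for u in range(215,330) for v in range(110,175) if D[v,u]>0])
P=P[(abs(P[:,0]-.51)<.06)&(abs(P[:,1]-.187)<.06)]
w=R.from_quat([0.9762,0.217,0,0]).as_matrix()[:2,:2]
for lo,hi in((.105,.13),(.13,.15),(.15,.165),(.165,.19)):
    q=P[(P[:,2]>lo)&(P[:,2]<hi)]
    if len(q)<4: continue
    t=q[:,:2]@w; print(lo,len(q),"zmax",q[:,2].max(),t.min(0),t.max(0),(w@((t.min(0)+t.max(0))/2)))
c2=eyes.calibration("side"); im,D2=eyes.get_image("side"); im0=cv2.imread("pics/side0.png"); d=cv2.absdiff(im,im0).max(2); d[:120,330:]=0
n,l,st,ce=cv2.connectedComponentsWithStats((d>50).astype(np.uint8)); print([(list(map(int,x[:5]))) for x in st[1:] if x[4]>25])
```

```text
t 32.1833 [0.4832 0.177  0.285 ] [0.9762 0.217  0.0023 0.0003] F [-0.0092 -0.5751  0.2459] w 0.08541574215417329 0.0
0.105 133 zmax 0.12988722941512404 [0.5396 0.0149] [0.5522 0.0763] [0.5138 0.19  ]
0.13 131 zmax 0.1499800183724953 [0.5404 0.021 ] [0.5532 0.0717] [0.5149 0.1897]
0.15 123 zmax 0.16473594404406972 [0.5418 0.0157] [0.5541 0.0742] [0.5154 0.1914]
0.165 363 zmax 0.1732661601835112 [0.5413 0.0115] [0.5546 0.0793] [0.5156 0.191 ]
[[219, 0, 15, 6, 37], [295, 0, 6, 14, 60], [219, 3, 111, 124, 5984], [275, 41, 26, 12, 77], [266, 51, 30, 23, 174], [222, 118, 42, 18, 461], [470, 120, 29, 60, 480], [227, 138, 36, 10, 146], [366, 179, 5, 9, 28], [252, 183, 6, 15, 51], [461, 185, 8, 8, 39], [437, 193, 39, 49, 860], [343, 208, 69, 176, 5306], [471, 224, 41, 31, 777], [232, 239, 11, 25, 193], [490, 256, 22, 15, 137], [233, 274, 6, 14, 27], [462, 327, 12, 57, 450], [182, 374, 17, 10, 87]]
```

Pliers stand upright in the slot, top at 0.173 m as at the start, leaning about 2°. The ring was last measured closed after the pins were drawn out. Handing in.

```bash
python3 -c "
from cell import manip
print(manip.hand_in())"
```

```text
the job is handed in; nothing more can be done
None
```

The retaining ring is closed in its groove with the bearing held home beneath it, the pliers are back upright in their slot (leaning about 2°), and the job is handed in at about 32 s; I did not re-measure the bowls, jar and sanding block, but the arm went nowhere near them.

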